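# Zero the bench meter through its recessed button

## Task

Zero the bench meter: slide the little shutter on its sloping panel fully to its open end to uncover the recessed button, take the square-handled stylus from the tool rack, and with its tip gently hold that button all the way down for a full second. Then stand the stylus back in a hole of the rack with its collar down on the rack, and leave the shutter open. Do not press the other, always open button well lower on the panel, and leave the flask, the jar and the other two rack tools where they stand.

Things in the scene. Friction and masses are not known exactly. Their poses are not given: they have to be found in the camera images.
- console: White bench meter, fixed, 170 wide (y), 110 high, x -48 to +146 mm. Origin on the bench under it; +x away from the operator, +y left, z up. The front panel slopes at 30 deg: outward normal (-0.5, 0, 0.866), upslope (0.866, 0, 0.5); it runs from 90 mm downslope to 70 mm upslope of zero_mouth. Two wells 55 mm apart along the slope hold buttons; press only the upper, under the shutter.
- zero_mouth (a point): Centre of the mouth of the upper well (the zero button's), on the panel's surface; at (30, 0, 75) mm in the console's frame. Axes as the console's. Well 14 mm across, its axis along the panel's normal; button face 12 mm below the mouth.
- off_mouth (a point): Centre of the mouth of the lower well, 55 mm downslope of the other, never covered: the button that must not be pressed.
- zero_face (a point): Centre of the zero button's face; moves inward with the button.
- zero (a joint): Zero button: 0 m released, 0.006 m fully down (hard stop). Spring: 2 N to start, 5 N fully down; returns when let go.
- off (a joint): The other button, the same kind: 0 released, 0.006 fully down.
- shutter (a joint): Shutter over the zero well: 0 m closed (centred on the well), 0.045 m fully open; slides toward the console's +y (left seen from the operator), about 1.5 N of friction, stays where left. It starts 0 to 0.01.
- shutter_tab (a point): On the shutter's upright tab, mid-length, 20 mm out from the panel along its normal; axes as the console's. The tab stands in the middle of a plate 40 (slope) x 36 (y) x 3 mm; it is 30 mm long along the slope, 8 mm thick in y, and its top is 25 mm out from the panel. It can be pushed from the side or pinched.
- shelf: Fixed glass shelf above the back of the meter. Origin on the bench, 0 to 10 mm behind the console's origin, axes nearly as the console's. Pane at height 285 to 293 mm, x from +65 to +215 mm, y +-95 mm, with bottles on its rear half (tops to 395 mm) and a 4 mm radius steel rail on its front edge; two posts at x +190.
- rack: Fixed white tool rack, 70 (x) x 190 (y) mm, open front and back. Origin on the bench under its middle. Top plate at 80 to 92 mm height with three holes 14 mm across at y = -60, 0, +60 mm (x = 0); a base plate 8 mm thick beneath. Each hole holds one tool.
- stylus: The stylus, upright in a hole of the rack, held by its collar. Origin: centre of the collar's underside (on the rack's plate), z up along it. Below: steel shank 7 mm across, 80 mm long, flat tip. Collar 24 mm across, 4 mm thick. Above: grey square handle 16 x 16 mm (sides along its x and y), z = 4 to 74 mm. Turned within 0.25 rad of the rack. About 50 g.
- stylus_tip (a point): Flat tip of the stylus, 80 mm below its origin.
- spatula: Bystander in the rack: same shank and collar, thin steel rod with a flat paddle 4 x 22 x 50 mm on top, to 81 mm above the collar's underside (origin).
- pestle: Bystander in the rack: same shank and collar, white round rod 10 mm across with a ball 26 mm across on top, to 69 mm above the collar's underside (origin).
- retort: Fixed burette stand: white base plate 220 (x, -90 to +130) x 130 (y) mm, top at 22 mm; steel rod 12 mm across at x = +110 up to 422 mm; clear burette 12 mm across at x = +50 from 137 to 435 mm height, clamp at 330 mm. Origin on the bench.
- flask: Bystander: loose glass conical flask, 72 mm across the base, 105 mm high, on the stand's base plate under the burette. Origin: centre of its underside.
- jar: Bystander: loose amber jar 56 mm across, 70 mm high, on the bench in front of the meter. Origin: centre of its underside.

How it is judged (in metres and radians):
On the way, in this order (a step that is already met when the one before it is completed fails the run):
1. the shutter is slid open (value of joint shutter above 0.038 m), for 0.2 s.
2. the zero button is held down (4.5 mm or more) by the stylus tip for 0.8 s (value of joint zero above 0.0045 m and distance between stylus_tip and zero_face below 0.008 m and contact force between stylus and console above 0.5 N), for 0.8 s.
At the end, for the whole second after the job is handed in: the shutter is still open (36 mm or more), the zero button is released, and the stylus stands upright (within 7 degrees) and at rest in a hole of the rack with its collar down on the plate (origin within 5 mm of the plate's top) (value of joint shutter above 0.036 m and value of joint zero below 0.0015 m and angle between stylus's own z axis and vertical below 0.12 rad and z of stylus in the frame of rack between 0.088 and 0.097 m and x of stylus in the frame of rack between -0.01 and 0.01 m and y of stylus in the frame of rack between -0.07 and 0.07 m and linear speed of stylus below 0.02 m/s); the robot touches nothing.
It fails at once if the other button is pressed (more than 3 mm) (value of joint off above 0.003 m).
It fails at once if the stylus is rammed into the meter (over 30 N) (contact force between stylus and console above 30 N).
It fails at once if the flask is moved 25 mm or tipped (distance of flask from where it was at the start of the episode above 0.025 m or angle between flask's own z axis and vertical above 0.35 rad).
It fails at once if the jar is moved 25 mm or tipped (distance of jar from where it was at the start of the episode above 0.025 m or angle between jar's own z axis and vertical above 0.35 rad).
It fails at once if another rack tool is lifted or tilted (distance of any of spatula, pestle from where it was at the start of the episode above 0.025 m or angle between any of spatula, pestle's own z axis and vertical above 0.35 rad).
It also fails if it takes over 72 s, if anything falls off the work surface, if the arm or the gripper's body presses on something with over 40 N, if the wrist force passes 120 N, or if a joint passes its speed limit or range.

## Robot

A 6-joint arm with a two-finger parallel gripper is mounted at the origin on the work surface. World frame = base frame: x ahead of the robot, y to its left, z up, the work surface at z = 0. Lengths are in mm, angles in rad, forces in N, time in s.
With the tool pointing down it reaches from about 350 to 975 mm from the base axis. Payload 7.1 kg.
Tool frame: the origin (TCP) lies between the finger pads; the fingertips stand 11 mm ahead of it and the grasp point (between the pads) lies 8 mm behind it (r.tips_ahead is the distance from the TCP to the fingertips, in mm); z points along the fingers, y is the direction in which the jaws open and shut (so a half turn about z gives the same grasp; the last joint's range is limited). The gripper opens to 88 mm and grips with 3 to 60 N. Pads are 20 mm wide; open, the fingers measure 115 mm over their backs; the gripper's body (75 mm by 178 mm) begins 61 mm behind the grasp point.
Start: joints at [1.293, 0.423, 1.63, -0, 1.089, -0.019], TCP at [159.919, 604.178, 233.675] pointing down, gripper open.
Joint ranges: [-3, 3], [-0.9, 2.11], [0.09, 2.58], [-1.31, 4.45], [0.11, 2.69], [-2.54, 2.54]. Speed limits (rad/s): [2.39, 2.39, 3.01, 3.14, 3.14, 3.14].

## Interface

Orientations are given as [roll, pitch, yaw] about the fixed x, y, z axes, in that order (R = Rz(yaw) Ry(pitch) Rx(roll)).
In Python, from plant import r gives the robot as it stands.
- The arm moves only by the tool carry_out, never from a script. Its argument "moves" is one flat list of numbers, 6 for each row, row after row: the shift along the tool's x, y, z in mm, then the turn, a rotation vector about the tool's x, y, z in rad. A call has 1 to 10 rows; each row shifts and turns the pose as measured when the row begins, along the tool's axes as they then stand; what a row does not reach is not made up. A row lasts 1/12 s, in which the tool goes at most 41.7 mm and 7.16 degrees, less where a joint would pass 70% of its speed; a pose out of reach is approached as far as the arm can. A call with a gripper value outside its range is refused whole. "hand" is the finger opening in mm, from 0 to 87.8, set as the call begins (left out, the last holds). The fingers move at their own pace and stop on an object; the grip force is fixed at half the most. Time passes only in rows, so rows that do not move let the fingers close. It gives the time, the measured TCP pose, the force and the opening at its end, in the units of the state.
- r.get_obs(): the state, without advancing time (a new reading comes with each control period).
- r.read_camera(name): name is "scene" or "top"; returns a dict with "img" (420x560x3 uint8, blue, green, red), "depth" (420x560 float32, mm along the optical axis (not along the pixel's ray), 0 where there is no reading), "intrinsics" (3x3 intrinsics, pixels), "k1" (the pictures are not rectified: a ray, as slopes to the right and down, at radius r is drawn at 1 + k1 r^2 times it, then the intrinsics apply), "extrinsics" (4x4, takes a point from world to camera coordinates). Camera axes: x right, y down, z forward; pixel columns grow to the right and rows downward; lengths in mm; the calibration is good to about 2 mm. A picture is of the moment at which its call begins.
- r.job_done(): hands the job in, once; it reports no verdict.
The state is a dict: "time": time; "joint_pos": joint angles; "dq": joint speeds; "joint_efforts": joint torques, N m; "position": TCP position; "tcp_rot": TCP orientation; "force": force on the tool from outside, world axes, zero at the start; "moment": the same for the moment, N m; "grip_width": finger opening in mm.
Only numpy, scipy, OpenCV 4.12 (cv2) and the standard library are available. Lean on these libraries where they do the work, as an engineer would, in place of code of your own. Each camera call takes 0.05 s, during which the arm holds its last target.

## Working session

There is one attempt and no reset: what is moved stays moved. The work goes in short steps, Python scripts to look and compute and a tool call to move; the robot and the scene stay as the last step left them, time stands still between calls to the robot, and variables do not carry over. Pictures are saved under pics/ and viewed, and the job is handed in when it is done.

Besides the shell and the picture viewer there is one more tool, called after "Emit:" as name(argument=value, ...) on one line, values as JSON. carry_out: Moves the arm, as the interface text tells. Its arguments: {"type":"object","properties":{"moves":{"type":"array"},"hand":{"type":"number"}},"required":["moves"]}

```bash
ls; mkdir -p pics
python3 - <<'E'
from plant import r
import cv2,numpy as np
print(r.get_obs())
for n in("scene","top"):
    c=r.read_camera(n);cv2.imwrite(f"pics/{n}0.png",c["img"]);np.savez(f"{n}0.npz",**c)
    print(n,c["intrinsics"],c["k1"],c["extrinsics"])
E
```

```text
pics
{'time': 0.0, 'joint_pos': array([ 1.29301886e+00,  4.23862491e-01,  1.63068063e+00,  1.53218243e-05,
        1.08860442e+00, -1.90041317e-02]), 'dq': array([-0.0014172 , -0.00072788, -0.00084963, -0.00016722, -0.00131741,
        0.00140611]), 'joint_efforts': array([-3.49872234e-04, -5.44612670e+01, -2.73680806e+01,  6.44295802e-02,
        2.24564545e-02, -1.48402714e-04]), 'position': array([159.75990941, 603.67784464, 232.89185178]), 'tcp_rot': array([-3.14003830e+00, -4.31089093e-05,  2.88281217e+00]), 'force': array([-1.13531221,  0.50514709,  0.33241433]), 'moment': array([ 0.01133452,  0.01291066, -0.00195067]), 'grip_width': 87.83444546432511}
scene [[405.12569771   0.         279.14528827]
 [  0.         405.12569771 209.53994149]
 [  0.           0.           1.        ]] -0.06306665584412638 [[-8.53437435e-01  5.21186002e-01 -3.11388928e-03  4.68128692e+02]
 [ 4.67123412e-01  7.62233179e-01 -4.48103001e-01 -2.22201939e+02]
 [-2.31171502e-01 -3.83882446e-01 -8.93976512e-01  1.06793096e+03]
 [ 0.00000000e+00  0.00000000e+00  0.00000000e+00  1.00000000e+00]]
top [[500.99234841   0.         271.83509548]
 [  0.         500.99234841 211.68280307]
 [  0.           0.           1.        ]] 0.06258894615815605 [[-1.83427303e-03 -9.99704323e-01 -2.42466818e-02  6.42315745e+00]
 [-9.81600711e-01  6.42958522e-03 -1.90836852e-01  5.78622103e+02]
 [ 1.90936322e-01  2.34505132e-02 -9.81322268e-01  1.19603287e+03]
 [ 0.00000000e+00  0.00000000e+00  0.00000000e+00  1.00000000e+00]]
```

View pics/scene0.png

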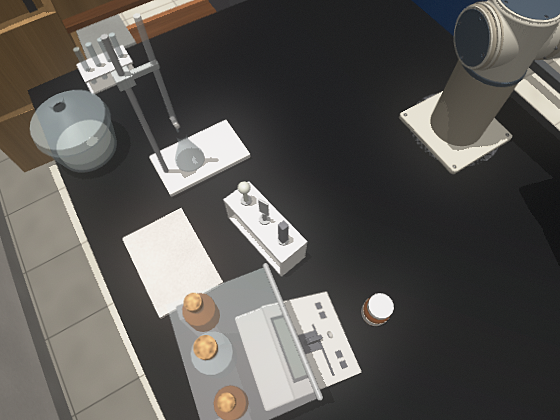

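View pics/top0.png

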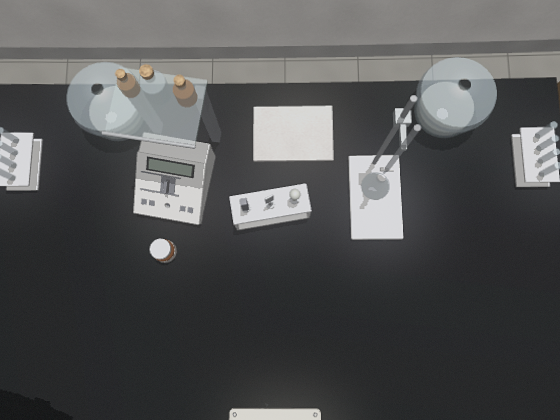

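```bash
cat > h.py <<'E'
import numpy as np,cv2
from scipy.spatial.transform import Rotation as R
def load(n): return dict(np.load(n))
def proj(c,P):
    P=np.atleast_2d(np.asarray(P,float)); E=c["extrinsics"];q=P@E[:3,:3].T+E[:3,3]
    s=q[:,:2]/q[:,2:]; s=s*(1+float(c["k1"])*(s**2).sum(1,keepdims=True)); K=c["intrinsics"]
    return s*[K[0,0],K[1,1]]+[K[0,2],K[1,2]]
def ray(c,uv):
    K=c["intrinsics"];d=(np.asarray(uv,float)-[K[0,2],K[1,2]])/[K[0,0],K[1,1]];s=d.copy()
    for _ in range(20): s=d/(1+float(c["k1"])*(s@s))
    return np.r_[s,1]
def towld(c,q): E=c["extrinsics"];return E[:3,:3].T@(q-E[:3,3])
def deproj(c,uv,dep=None):
    if dep is None:
        u,v=np.round(uv).astype(int);w=c["depth"][v-1:v+2,u-1:u+2];w=w[w>0];dep=np.median(w) if len(w) else np.nan
    return towld(c,ray(c,uv)*dep)
def atz(c,uv,z):
    o=towld(c,np.zeros(3));d=towld(c,ray(c,uv))-o;return o+d*(z-o[2])/d[2]
def atplane(c,uv,p,n):
    o=towld(c,np.zeros(3));d=towld(c,ray(c,uv))-o;return o+d*((p-o)@n)/(d@n)
def tri(c1,u1,c2,u2):
    A=[];b=[]
    for c,u in((c1,u1),(c2,u2)):
        o=towld(c,np.zeros(3));d=towld(c,ray(c,u))-o;d/=np.linalg.norm(d);M=np.eye(3)-np.outer(d,d);A.append(M);b.append(M@o)
    A=np.vstack(A);b=np.hstack(b);x,res,_,_=np.linalg.lstsq(A,b,rcond=None);return x,np.sqrt(res)
def crop(c,x0,y0,w,h,s,out):
    im=cv2.resize(c["img"][y0:y0+h,x0:x0+w],None,fx=s,fy=s,interpolation=cv2.INTER_CUBIC);
    for k in range(0,w,10): cv2.putText(im,str(x0+k),(k*s,8),0,.3,(0,0,255),1);cv2.line(im,(k*s,10),(k*s,14),(0,0,255),1)
    for k in range(0,h,10): cv2.putText(im,str(y0+k),(0,k*s+4),0,.3,(0,0,255),1)
    cv2.imwrite(out,im)
E
python3 - <<'E'
from h import *
s=load("scene0.npz");t=load("top0.npz")
crop(s,210,170,160,120,5,"pics/s1.png") if 0 else None
crop(s,215,170,105,110,5,"pics/s_rack.png")
crop(s,220,255,180,140,4,"pics/s_con.png")
crop(t,120,60,130,180,3,"pics/t_con0.png")
crop(t,125,125,100,110,5,"pics/t_con.png")
crop(t,220,175,100,60,7,"pics/t_rack.png")
E
```

```text
(no output)
```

View pics/s_rack.png

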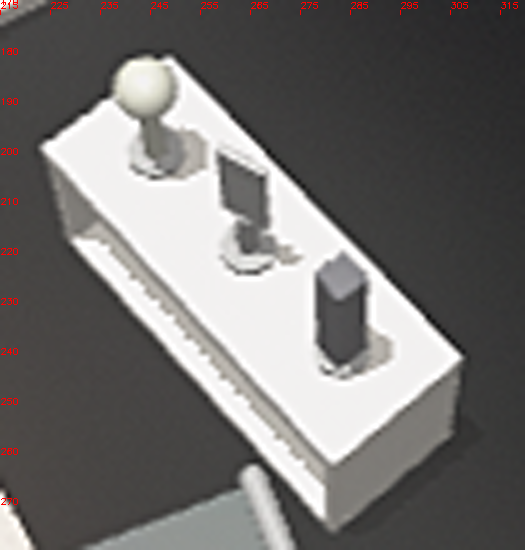

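View pics/s_con.png

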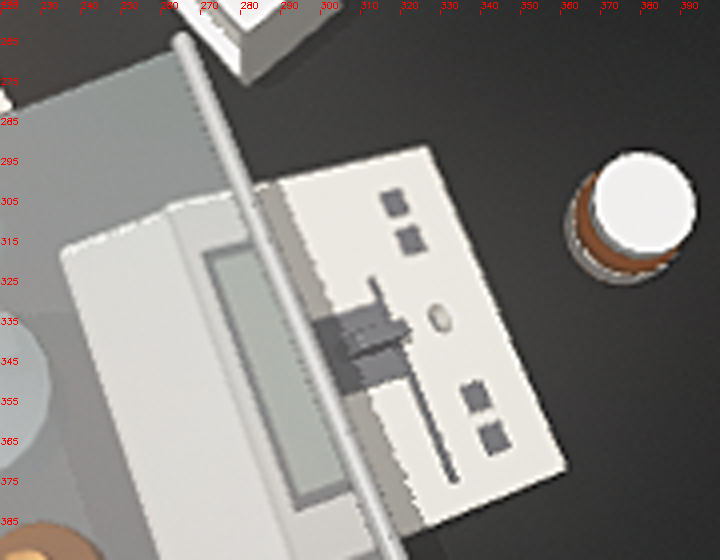

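View pics/t_con.png

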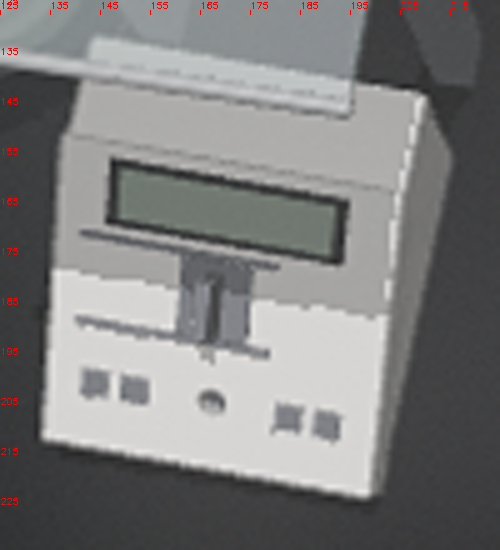

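View pics/t_rack.png

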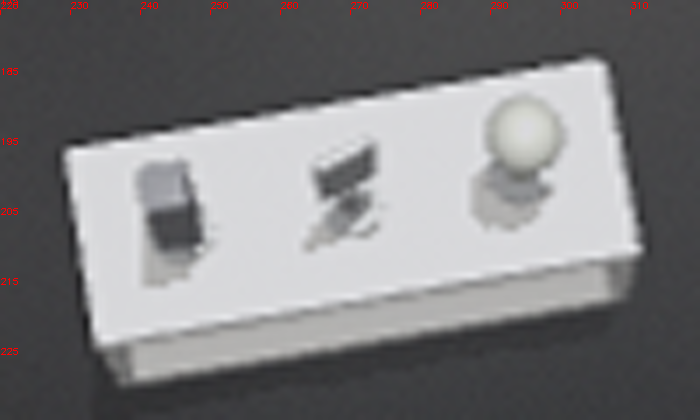

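```bash
cat > fit.py <<'E'
from h import *
from scipy.optimize import least_squares
s=load("scene0.npz");t=load("top0.npz")
def fit(loc,obs,x0):
    # obs: list of (cam, idx, uv)
    def f(p):
        c,sn=np.cos(p[2]),np.sin(p[2]);W=np.array(loc,float)@np.array([[c,sn,0],[-sn,c,0],[0,0,1]])+[p[0],p[1],0]
        o=[]
        for cam,i,uv in obs:
            sh=p[3:5] if cam is s else p[5:7]
            o+=list(proj(cam,W[i])[0]+sh-uv)
        return np.r_[o,np.array(p[3:])*1.0]
    q=least_squares(f,list(x0)+[0]*4);return q.x,q.fun
if __name__=="__main__":
    L=[(-48,85,30),(-48,-85,30),(90.6,85,110),(90.6,-85,110),(30-47.63,0,75-27.5)]
    p,e=fit(L,[(t,0,(133.2,212.6)),(t,1,(200.2,224)),(t,2,(137,151.6)),(t,3,(205.6,162.2)),(t,4,(166.8,204.8)),
     (s,4,(329.6,334.4)),(s,1,(327.1,291.4)),(s,0,(361.1,371.1)),(s,3,(261.4,305.9))],(600,200,0))
    print("console",p.round(3));print(e.reshape(-1,2).round(1).tolist())
    L=[(35,95,92),(35,-95,92),(-35,-95,92),(-35,95,92)]
    p,e=fit(L,[(t,0,(228.9,196)),(t,1,(306,182.9)),(t,2,(311,210.3)),(t,3,(233.6,223.9)),(s,3,(307,240.6)),(s,0,(280.6,262.6)),(s,1,(223,199)),(s,2,(249,181))],(600,0,0))
    print("rack",p.round(3));print(e.reshape(-1,2).round(1).tolist())
    for nm,uv in(("jar",(378,305)),):
        print(nm,atz(s,uv,70))
E
python3 fit.py
```

```text
console [ 6.15579e+02  2.66726e+02 -1.82000e-01  5.12000e-01  3.17000e-01
  5.89000e-01 -2.77000e-01]
[[0.6, -0.3], [-1.3, -0.3], [0.1, -0.2], [-0.5, 0.8], [0.5, 0.3], [0.4, -0.4], [-1.3, -0.3], [0.2, 0.4], [0.1, 0.0], [0.5, 0.3], [0.6, -0.3]]
rack [ 5.92016e+02  8.94700e+00  1.65000e-01  3.71000e-01  3.23000e-01
  3.62000e-01 -2.12000e-01]
[[0.2, -0.0], [-0.3, 0.0], [-0.1, 0.3], [-0.2, -0.1], [0.0, 0.5], [0.4, -0.0], [-0.1, -0.2], [-0.7, -0.6], [0.4, 0.3], [0.4, -0.2]]
jar [490.84027427 276.55509577  70.        ]
```

```bash
cat > g.py <<'E'
from h import *
def T(p):
    c,sn=np.cos(p[2]),np.sin(p[2]);M=np.eye(4);M[:3,:3]=[[c,-sn,0],[sn,c,0],[0,0,1]];M[:2,3]=p[:2];return M
CON=T((615.58,266.73,-.182));RACK=T((592.0,8.95,.165))
N=np.array([-.5,0,.8660254]);U=np.array([.8660254,0,.5]);Y=np.array([0,1.,0]);ZM=np.array([30,0,75.])
def w(M,p): p=np.atleast_2d(p);return p@M[:3,:3].T+M[:3,3]
def pan(u,y,n): return w(CON,ZM+u*U+y*Y+n*N)[0]
E
python3 - <<'E'
from g import *
s=load("scene0.npz");t=load("top0.npz")
print("zero",pan(0,0,0),"off",pan(-55,0,0))
# depth checks
for c,nm in((s,"s"),(t,"t")):
    for u,y in((-75,-60),(-75,0),(-75,60),(-30,-70),(-30,70),(-40,30)):
        P=pan(u,y,0);uv=proj(c,P)[0];D=deproj(c,uv);d=(D-P)@(CON[:3,:3]@N);print(nm,u,y,uv.round(1),"normal off",d.round(2))
    for x,y in((-20,-30),(-20,30),(25,-30),(25,30),(-20,80)):
        P=w(RACK,(x,y,92))[0];D=deproj(c,proj(c,P)[0]);print(nm,"rack",x,y,(D-P).round(1))
def draw(c,x0,y0,wd,hh,sc,out):
    im=cv2.resize(c["img"][y0:y0+hh,x0:x0+wd],None,fx=sc,fy=sc,interpolation=cv2.INTER_CUBIC)
    def ln(pts,col):
        q=((proj(c,pts)-[x0,y0]+.5)*sc).astype(int);cv2.polylines(im,[q],True,col,1)
    for q,col in((0,(0,0,255)),(5,(0,255,0)),(10,(255,0,0))):
        ln([pan(a,b+q,25) for a,b in((-15,-4),(15,-4),(15,4),(-15,4))],col)
        ln([pan(a,b+q,3) for a,b in((-20,-18),(20,-18),(20,18),(-20,18))],col)
    ln([pan(-55+7*np.cos(k),7*np.sin(k),0) for k in np.linspace(0,6.28,20)],(255,0,255))
    cv2.imwrite(out,im)
draw(s,280,305,70,70,8,"pics/s_ov.png");draw(t,130,160,75,60,8,"pics/t_ov.png")
E
```

```text
zero [645.08450999 261.30009296  75.        ] off [598.23980904 269.92122823  47.5       ]
s -75 -60 [324.8 303.3] normal off -1.83
s -75 0 [337.  331.3] normal off -1.41
s -75 60 [349.8 360.8] normal off 0.12
s -30 -70 [305.8 302.9] normal off 0.18
s -30 70 [334.9 372.7] normal off 0.16
s -40 30 [330.1 350.5] normal off -1.11
s rack -20 -30 [16.  33.2 70.6]
s rack -20 30 [16.9 27.8 70.8]
s rack 25 -30 [-0.3 -0.8 -1.7]
s rack 25 30 [-0.1 -0.3 -0.7]
s rack -20 80 [-0.2 -0.3 -0.8]
t -75 -60 [189.2 216.8] normal off -1.12
t -75 0 [166.2 212.7] normal off 1.11
t -75 60 [143.1 208.7] normal off 0.32
t -30 -70 [194.7 200.8] normal off -0.37
t -30 70 [140.3 191.3] normal off 1.33
t -40 30 [155.5 197.8] normal off -0.04
t rack -20 -30 [-0.5 -0.   2.6]
t rack -20 30 [ 0.1  0.  -0.7]
t rack 25 -30 [-0.  -0.   0.2]
t rack 25 30 [-0.4 -0.1  1.7]
t rack -20 80 [-0.3 -0.1  1.6]
```

View pics/s_ov.png

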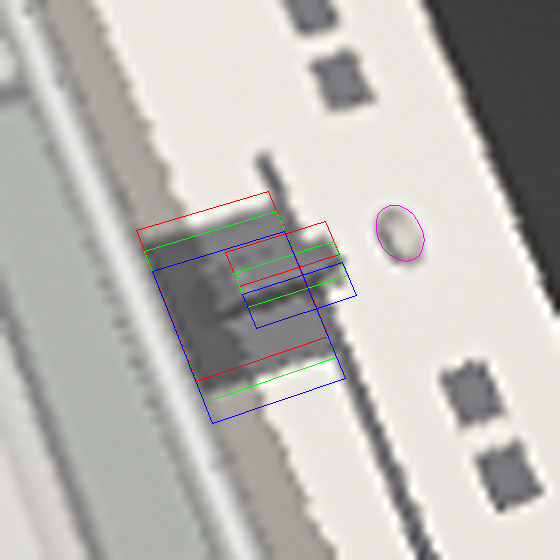

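View pics/t_ov.png

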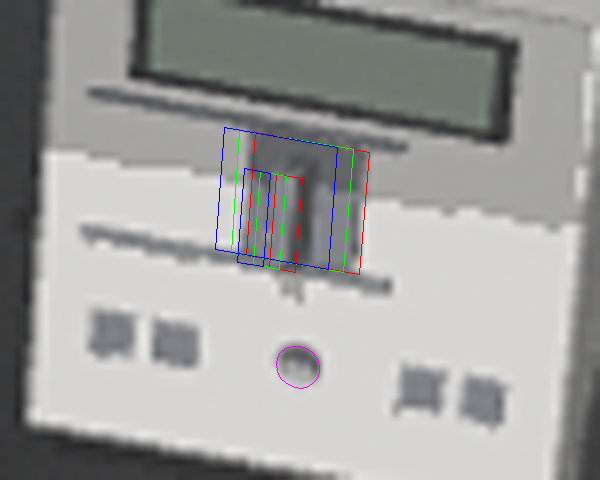

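```bash
cat > pl.py <<'E'
from g import *
from plant import r
def cur():
    o=r.get_obs();return o,np.array(o["position"]),R.from_euler("xyz",o["tcp_rot"])
def goal(pos,z,y):
    z=np.array(z)/np.linalg.norm(z);y=np.array(y,float);y-=z*(y@z);y/=np.linalg.norm(y);return np.array(pos),R.from_matrix(np.c_[np.cross(y,z),y,z])
def plan(g,n=None,stp=36,rst=.11,show=10):
    o,p,q=cur();d=g[0]-p;rv=(q.inv()*g[1]).as_rotvec()
    m=max(np.linalg.norm(d)/stp,np.linalg.norm(rv)/rst,1);n=n or int(np.ceil(m))
    print("t",round(o["time"],2),"pos",p.round(1),"dist",np.linalg.norm(d).round(1),"rot",rv.round(3),"in tool",q.inv().apply(d).round(1),"n",n,"F",o["force"].round(1),"w",round(o["grip_width"],1))
    for k in range(min(n,show)):
        qk=q*R.from_rotvec(rv*k/n);s=qk.inv().apply(d/n);print(", ".join("%.1f"%a for a in s)+", "+", ".join("%.3f"%a for a in rv/n)+",")
Cr=CON[:3,:3]
def panel_goal(u,y,n): # TCP at panel coords, tool along -N
    return goal(pan(u,y,n),-(Cr@N),Cr@Y)
E
python3 -c "
from pl import *
plan(panel_goal(0,2,120))"
```

```text
t 0.1 pos [159.8 603.7 233. ] dist 541.8 rot [-0.021 -0.523 -0.075] in tool [-496.8 -209.4   54.3] n 16 F [-0.6  0.   0.7] w 88.0
-31.0, -13.1, 3.4, -0.001, -0.033, -0.005,
-30.9, -13.2, 4.4, -0.001, -0.033, -0.005,
-30.6, -13.4, 5.4, -0.001, -0.033, -0.005,
-30.4, -13.5, 6.4, -0.001, -0.033, -0.005,
-30.1, -13.7, 7.3, -0.001, -0.033, -0.005,
-29.8, -13.8, 8.3, -0.001, -0.033, -0.005,
-29.4, -14.0, 9.2, -0.001, -0.033, -0.005,
-29.0, -14.1, 10.2, -0.001, -0.033, -0.005,
-28.6, -14.3, 11.1, -0.001, -0.033, -0.005,
-28.2, -14.4, 12.0, -0.001, -0.033, -0.005,
```

Emit:
carry_out(moves=[-31,-13,3.5,0,-0.033,-0.005,-31,-13,4.5,0,-0.033,-0.005,-30.5,-13.5,5.5,0,-0.033,-0.005,-30.5,-13.5,6.5,0,-0.033,-0.005,-30,-13.5,7.5,0,-0.033,-0.005,-30,-14,8.5,0,-0.033,-0.005,-29.5,-14,9,0,-0.033,-0.005,-29,-14,10,0,-0.033,-0.005,-28.5,-14,11,0,-0.033,-0.005,-28,-14.5,12,0,-0.033,-0.005], hand=28)

```text
time: 0.93
position: [433.4, 393.2, 197.9]
tcp_rot: [-3.127, 0.341, 2.948]
force: [-0.2, 0.5, 0.7]
grip_width: 28.9
```

```bash
python3 -c "
from pl import *
plan(panel_goal(0,2,120))"
```

```text
t 0.93 pos [433.4 393.2 197.9] dist 194.8 rot [-0.019 -0.183 -0.009] in tool [-156.7  -86.3   77. ] n 6 F [-0.2  0.5  0.7] w 28.9
-26.1, -14.4, 12.8, -0.003, -0.030, -0.002,
-25.7, -14.5, 13.6, -0.003, -0.030, -0.002,
-25.3, -14.5, 14.3, -0.003, -0.030, -0.002,
-24.8, -14.6, 15.0, -0.003, -0.030, -0.002,
-24.3, -14.7, 15.7, -0.003, -0.030, -0.002,
-23.8, -14.8, 16.4, -0.003, -0.030, -0.002,
```

Emit:
carry_out(moves=[-26,-14.5,13,-0.003,-0.03,-0.002,-26,-14.5,13.5,-0.003,-0.03,-0.002,-25.5,-14.5,14.5,-0.003,-0.03,-0.002,-25,-14.5,15,-0.003,-0.03,-0.002,-24.5,-14.5,15.5,-0.003,-0.03,-0.002,-24,-15,16.5,-0.003,-0.03,-0.002,0,0,0,0,0,0])

```text
time: 1.52
position: [595.3, 263.4, 176.3]
tcp_rot: [-3.134, 0.527, 2.965]
force: [-0.3, 0.0, 0.1]
grip_width: 27.9
```

Run:
```python
from pl import *
plan(panel_goal(0,2,120));plan(panel_goal(0,2,19.5),stp=28)
for n in("scene","top"):
    c=r.read_camera(n);np.savez(n+"1.npz",**c)
    p=proj(c,pan(0,2,60))[0].astype(int);crop(c,max(p[0]-60,0),max(p[1]-60,0),120,110,5,f"pics/{n}1.png");print(p)
```

```text
t 1.52 pos [595.3 263.4 176.3] dist 14.1 rot [-0.005  0.004  0.004] in tool [ 7.8  9.  -7.6] n 1 F [-0.3  0.   0.1] w 27.9
7.8, 9.0, -7.6, -0.005, 0.004, 0.004,
t 1.52 pos [595.3 263.4 176.3] dist 93.7 rot [-0.005  0.004  0.004] in tool [ 8.2  9.5 92.9] n 4 F [-0.3  0.   0.1] w 27.9
2.1, 2.4, 23.2, -0.001, 0.001, 0.001,
2.0, 2.3, 23.2, -0.001, 0.001, 0.001,
2.0, 2.3, 23.2, -0.001, 0.001, 0.001,
2.0, 2.3, 23.2, -0.001, 0.001, 0.001,
[325 330]
[159 191]
```

View pics/scene1.png

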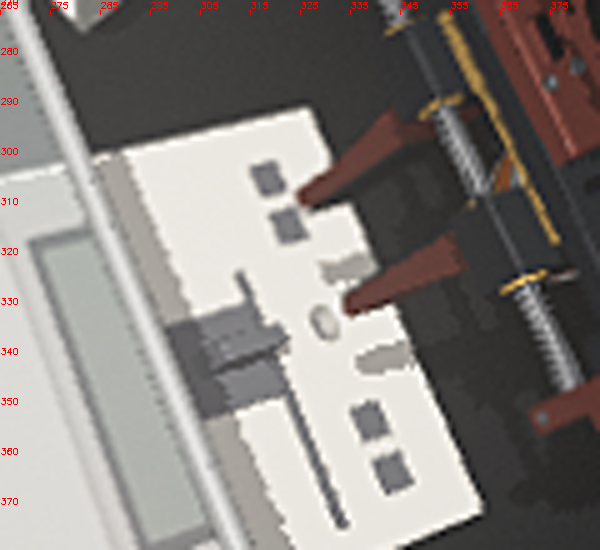

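View pics/top1.png

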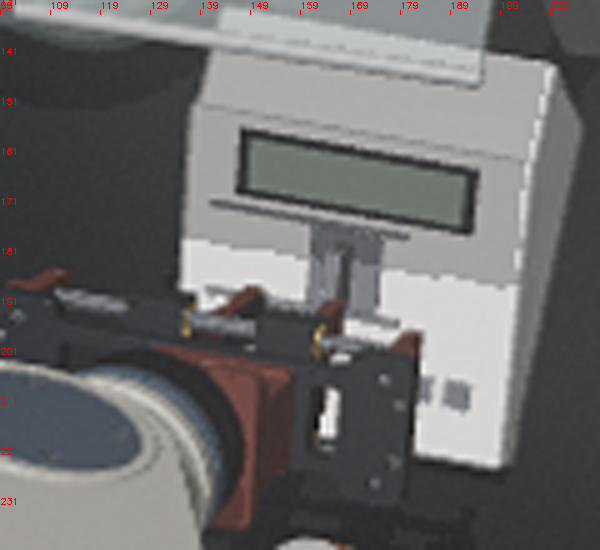

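Run:
```python
from pl import *
o,p,q=cur();s=load("scene1.npz")
for y in(-14,14,-20,20):print(y,proj(s,p+q.apply([0,y,11]))[0])
```

```text
-14 [331.88273617 311.20141853]
14 [338.73693717 326.78607959]
-20 [330.43968175 307.92084021]
20 [340.23161361 330.18516207]
```

Emit:
carry_out(moves=[8,9.5,10,0,0,0,0,0,25,0,0,0,0,0,15,0,0,0,0,0,0,0,0,0])

```text
time: 1.95
position: [611.4, 276.0, 130.0]
tcp_rot: [-3.14, 0.526, 2.965]
force: [-0.7, -1.0, -0.6]
grip_width: 27.6
```

Run:
```python
from pl import *
plan(panel_goal(0,2,19.5),stp=20)
```

```text
t 1.95 pos [611.4 276.  130. ] dist 46.6 rot [0.001 0.003 0.005] in tool [-3.3 -6.4 46.1] n 3 F [-0.7 -1.  -0.6] w 27.6
-1.1, -2.1, 15.4, 0.000, 0.001, 0.002,
-1.1, -2.1, 15.4, 0.000, 0.001, 0.002,
-1.1, -2.1, 15.4, 0.000, 0.001, 0.002,
```

Emit:
carry_out(moves=[-3,-6.5,8,0,0,0,0,0,10,0,0,0,0,0,0,0,0,0,0,0,0,0,0,0])

```text
time: 2.28
position: [620.7, 269.7, 116.2]
tcp_rot: [-3.14, 0.526, 2.968]
force: [0.3, 0.0, -0.6]
grip_width: 28.2
```

Run:
```python
from pl import *
plan(panel_goal(0,2,19.5),stp=20)
```

```text
t 2.28 pos [620.7 269.7 116.2] dist 29.0 rot [0.003 0.002 0.007] in tool [-1.5 -1.9 28.9] n 2 F [ 0.3  0.  -0.6] w 28.2
-0.7, -0.9, 14.5, 0.001, 0.001, 0.004,
-0.7, -0.9, 14.5, 0.001, 0.001, 0.004,
```

Emit:
carry_out(moves=[-1.5,-2,10,0,0,0,0,0,10,0,0,0,0,0,5,0,0,0,0,0,3,0,0,0,0,0,0,0,0,0])

```text
time: 2.7
position: [637.3, 265.0, 92.0]
tcp_rot: [3.141, 0.528, 2.967]
force: [0.3, 0.5, -0.1]
grip_width: 27.7
```

Run:
```python
from pl import *
plan(panel_goal(0,2,19.5),stp=20)
c=r.read_camera("scene");crop(c,265,270,120,110,5,"pics/scene2.png")
```

```text
t 2.7 pos [637.3 265.   92. ] dist 1.5 rot [0.004 0.004 0.007] in tool [ 1.3 -0.2 -0.6] n 1 F [ 0.3  0.5 -0.1] w 27.7
1.3, -0.2, -0.6, 0.004, 0.004, 0.007,
```

View pics/scene2.png

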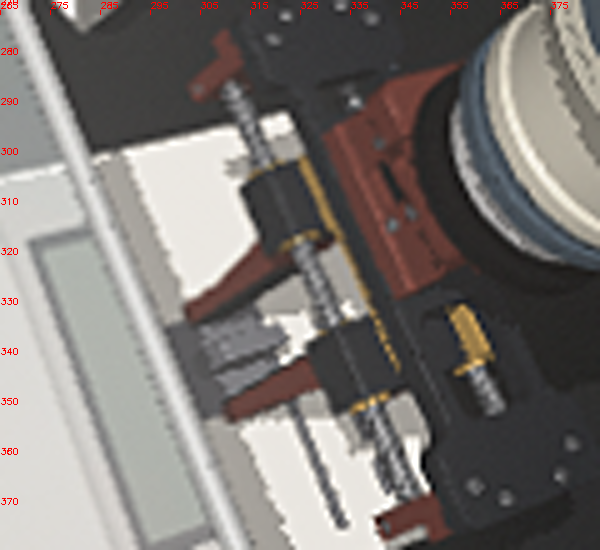

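Emit:
carry_out(moves=[0,8,0,0,0,0,0,8,0,0,0,0,0,8,0,0,0,0,0,8,0,0,0,0,0,6,0,0,0,0,0,0,0,0,0,0])

```text
time: 3.25
position: [644.2, 305.5, 92.2]
tcp_rot: [-3.14, 0.527, 2.966]
force: [1.0, -1.4, -0.2]
grip_width: 27.7
```

Run:
```python
from pl import *
plan(panel_goal(0,55,19.5),stp=8)
```

```text
t 3.25 pos [644.2 305.5  92.2] dist 11.7 rot [0.002 0.004 0.006] in tool [ 0.9 11.7 -0.1] n 2 F [ 1.  -1.4 -0.2] w 27.7
0.4, 5.8, -0.1, 0.001, 0.002, 0.003,
0.4, 5.8, -0.1, 0.001, 0.002, 0.003,
```

Emit:
carry_out(moves=[0,5,0,0,0,0,0,4,0,0,0,0,0,2,0,0,0,0,0,0,0,0,0,0])

```text
time: 3.58
position: [645.9, 316.7, 92.2]
tcp_rot: [-3.136, 0.527, 2.967]
force: [0.9, -3.3, 0.6]
grip_width: 28.0
```

Emit:
carry_out(moves=[0,2,0,0,0,0,0,2,0,0,0,0,0,0,0,0,0,0])

```text
time: 3.83
position: [646.0, 316.5, 92.2]
tcp_rot: [-3.128, 0.526, 2.966]
force: [-1.1, 0.3, 0.1]
grip_width: 28.0
```

Run:
```python
from pl import *
plan(panel_goal(0,55,19.5),stp=8)
c=r.read_camera("scene");crop(c,265,270,120,110,5,"pics/scene3.png")
```

```text
t 3.83 pos [646.  316.5  92.2] dist 0.9 rot [-0.011  0.002  0.006] in tool [ 0.7  0.5 -0.1] n 1 F [-1.1  0.3  0.1] w 28.0
0.7, 0.5, -0.1, -0.011, 0.002, 0.006,
```

View pics/scene3.png

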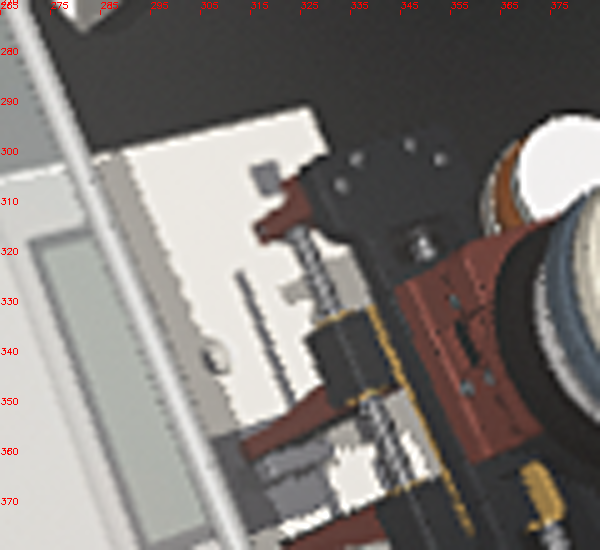

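Emit:
carry_out(moves=[0,-5,0,0,0,0,0,0,-15,0,0,0,0,0,-30,0,0,0,0,0,-40,0,0,0,0,0,-40,0,0,0], hand=40)

```text
time: 4.3
position: [581.2, 322.2, 195.0]
tcp_rot: [-3.124, 0.517, 2.969]
force: [-0.3, -0.3, 0.9]
grip_width: 40.2
```

Run:
```python
from pl import *
s=load("scene0.npz");t=load("top0.npz")
H=w(RACK,(0,60,0))[0]
def sty(x,y,yaw,z): 
    return [np.array([x,y,z])+R.from_euler("z",yaw).apply([a,b,0]) for a,b in((-8,-8),(8,-8),(8,8),(-8,8))]
print(H)
for c,nm,x0,y0,wd,hh in((s,"s",265,210,45,45),(t,"t",225,185,40,40)):
    im=cv2.resize(c["img"][y0:y0+hh,x0:x0+wd],None,fx=14,fy=14,interpolation=cv2.INTER_CUBIC)
    for yaw,col in((.0,(0,0,255)),(.165,(0,255,0)),(.33,(255,0,0))):
        for z in(166,96): cv2.polylines(im,[((proj(c,sty(H[0],H[1],yaw,z))-[x0,y0]+.5)*14).astype(int)],True,col,1)
    cv2.imwrite(f"pics/{nm}_sty.png",im)
# depth of handle top
for c,uv in((s,(282.5,225.5)),(t,(243,201))): print(deproj(c,uv))
```

```text
[582.14486014  68.13510132   0.        ]
[583.71487651  70.65497414 166.22187595]
[582.01266431  67.09480547 168.35044902]
```

View pics/s_sty.png

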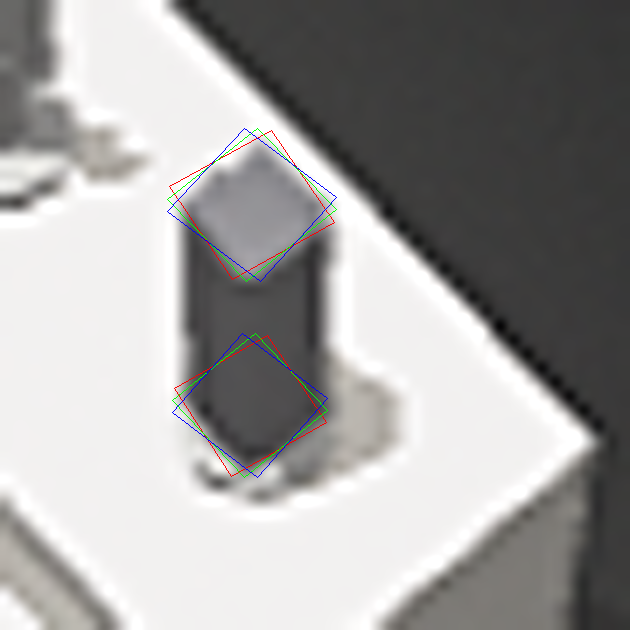

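View pics/t_sty.png

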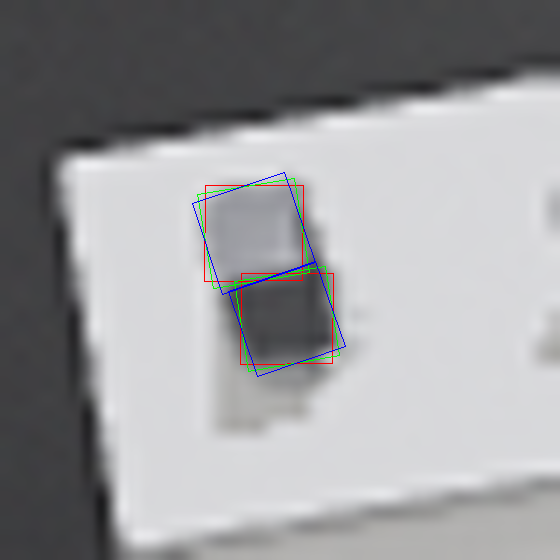

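```bash
cat >> pl.py <<'E'
def rack_goal(x,y,z,yaw=.12): return goal((x,y,z),(0,0,-1),(-np.sin(yaw),np.cos(yaw),0))
E
python3 - <<'E'
from pl import *
plan(rack_goal(582,67.5,224),stp=33)
E
```

```text
t 4.3 pos [581.2 322.2 195. ] dist 256.4 rot [-0.093  0.511 -0.291] in tool [ -53.1 -250.8    1.3] n 8 F [-0.3 -0.3  0.9] w 40.2
-6.6, -31.4, 0.2, -0.012, 0.064, -0.036,
-5.5, -31.6, -0.6, -0.012, 0.064, -0.036,
-4.3, -31.7, -1.3, -0.012, 0.064, -0.036,
-3.0, -31.9, -1.9, -0.012, 0.064, -0.036,
-1.7, -31.9, -2.4, -0.012, 0.064, -0.036,
-0.4, -31.9, -2.8, -0.012, 0.064, -0.036,
1.0, -31.9, -3.2, -0.012, 0.064, -0.036,
2.3, -31.8, -3.5, -0.012, 0.064, -0.036,
```

Emit:
carry_out(moves=[-6.5,-31.5,0,-0.012,0.064,-0.036,-5.5,-31.5,-0.5,-0.012,0.064,-0.036,-4.5,-31.5,-1.5,-0.012,0.064,-0.036,-3,-32,-2,-0.012,0.064,-0.036,-1.5,-32,-2.5,-0.012,0.064,-0.036,-0.5,-32,-3,-0.012,0.064,-0.036,1,-32,-3,-0.012,0.064,-0.036,2.5,-31,-3.5,-0.012,0.064,-0.036,0,0,0,0,0,0,0,0,0,0,0,0])

```text
time: 5.13
position: [581.2, 86.2, 234.2]
tcp_rot: [3.129, 0.047, -3.019]
force: [-0.2, -0.6, 0.3]
grip_width: 39.8
```

Run:
```python
from pl import *
plan(rack_goal(582,67.5,224),stp=33)
for n in("scene","top"):
    c=r.read_camera(n);np.savez(n+"4.npz",**c);cv2.imwrite(f"pics/{n}4.png",c["img"])
s=load("scene4.npz");crop(s,265,270,120,110,5,"pics/scene4c.png")
```

```text
t 5.13 pos [581.2  86.2 234.2] dist 21.4 rot [0.013 0.047 0.003] in tool [  1.9 -18.8   9.9] n 1 F [-0.2 -0.6  0.3] w 39.8
1.9, -18.8, 9.9, 0.013, 0.047, 0.003,
```

View pics/scene4.png

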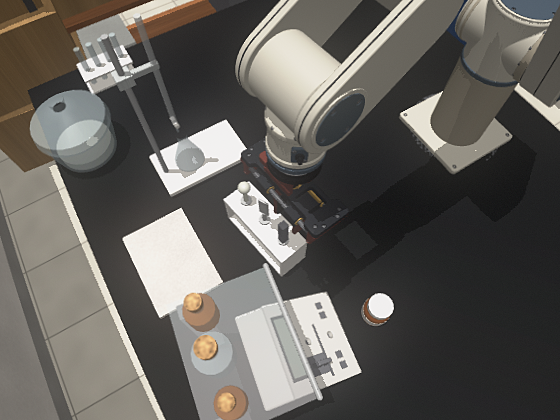

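View pics/top4.png

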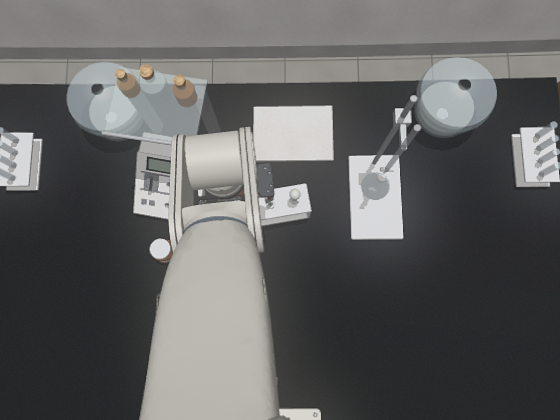

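View pics/scene4c.png

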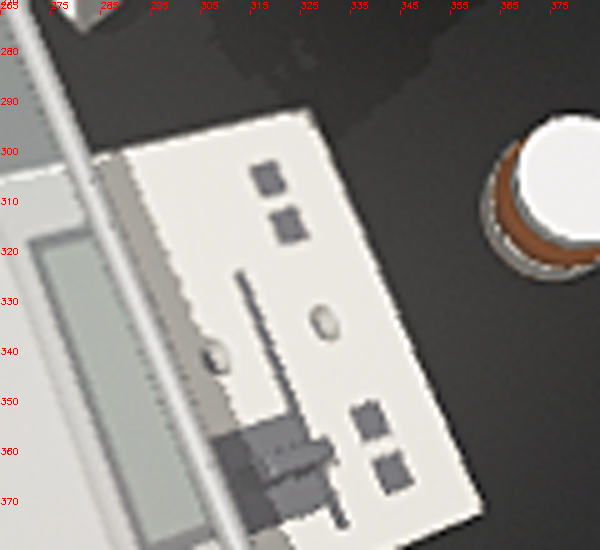

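Emit:
carry_out(moves=[2,-19,5,0.013,0.047,0.003,0,0,0,0,0,0,0,0,0,0,0,0])

```text
time: 5.48
position: [579.9, 72.1, 228.0]
tcp_rot: [-3.14, -0.0, -3.016]
force: [0.0, 0.2, 0.2]
grip_width: 40.3
```

Run:
```python
from pl import *
plan(rack_goal(582,67.5,134),stp=22)
s=load("scene4.npz")
print("zero mouth pred",proj(s,[pan(0,0,0),pan(-7,0,0),pan(7,0,0),pan(0,-7,0),pan(0,7,0)]).round(1).tolist())
print("tab",proj(s,[pan(-15,45-4,25),pan(-15,45+4,25),pan(-15,42,25)]).round(1).tolist())
```

```text
t 5.48 pos [579.9  72.1 228. ] dist 94.1 rot [-0.001 -0.     0.005] in tool [-1.5 -4.7 94. ] n 5 F [0.  0.2 0.2] w 40.3
-0.3, -0.9, 18.8, -0.000, -0.000, 0.001,
-0.3, -0.9, 18.8, -0.000, -0.000, 0.001,
-0.3, -1.0, 18.8, -0.000, -0.000, 0.001,
-0.3, -1.0, 18.8, -0.000, -0.000, 0.001,
-0.3, -1.0, 18.8, -0.000, -0.000, 0.001,
zero mouth pred [[307.8, 340.5], [310.7, 339.6], [304.9, 341.5], [306.4, 337.0], [309.3, 344.1]]
tab [[330.0, 355.8], [331.8, 360.0], [330.2, 356.3]]
```

Emit:
carry_out(moves=[-1.5,-5,15,0,0,0,0,0,20,0,0,0,0,0,0,0,0,0])

```text
time: 5.73
position: [581.8, 72.0, 192.9]
tcp_rot: [-3.141, 0.005, -3.012]
force: [-0.7, -0.8, -0.9]
grip_width: 40.0
```

Run:
```python
from pl import *
plan(rack_goal(582,67.5,134),stp=22)
c=r.read_camera("scene");crop(c,225,160,110,110,5,"pics/scene5.png")
```

```text
t 5.73 pos [581.8  72.  192.9] dist 59.1 rot [-0.     0.005  0.01 ] in tool [ 0.7 -4.5 58.9] n 3 F [-0.7 -0.8 -0.9] w 40.0
0.2, -1.5, 19.6, -0.000, 0.002, 0.003,
0.2, -1.5, 19.6, -0.000, 0.002, 0.003,
0.1, -1.5, 19.6, -0.000, 0.002, 0.003,
```

View pics/scene5.png

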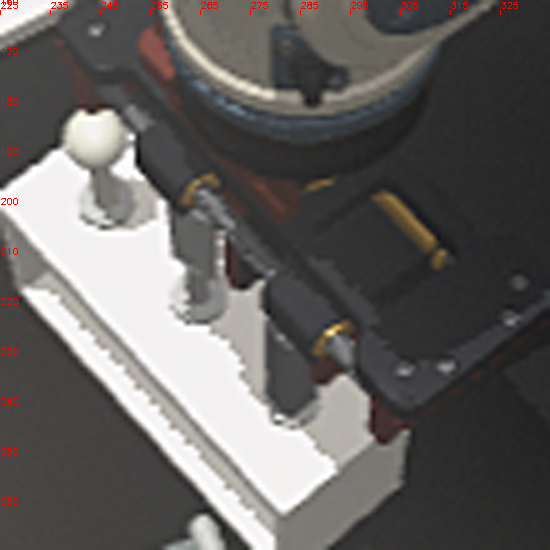

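Emit:
carry_out(moves=[0,-4.5,5,0,0,0.01,0,0,15,0,0,0,0,0,0,0,0,0])

```text
time: 6.03
position: [584.2, 70.0, 176.6]
tcp_rot: [-3.142, 0.012, -3.02]
force: [-0.7, 0.7, -0.1]
grip_width: 40.0
```

Run:
```python
from pl import *
plan(rack_goal(582,67.5,134),stp=22)
```

```text
t 6.03 pos [584.2  70.  176.6] dist 42.7 rot [-0.     0.012  0.001] in tool [ 3.  -2.2 42.6] n 2 F [-0.7  0.7 -0.1] w 40.0
1.5, -1.1, 21.3, -0.000, 0.006, 0.001,
1.4, -1.1, 21.3, -0.000, 0.006, 0.001,
```

Emit:
carry_out(moves=[3,-2.5,8,0,0.01,0,0,0,15,0,0,0,0,0,15,0,0,0,0,0,4,0,0,0,0,0,0,0,0,0])

```text
time: 6.45
position: [583.7, 67.4, 136.9]
tcp_rot: [-3.141, 0.007, -3.02]
force: [-1.8, 0.3, -0.3]
grip_width: 39.7
```

Run:
```python
from pl import *
plan(rack_goal(582,67.5,134),stp=22)
```

```text
t 6.45 pos [583.7  67.4 136.9] dist 3.4 rot [-0.     0.007  0.002] in tool [1.7 0.3 2.9] n 1 F [-1.8  0.3 -0.3] w 39.7
1.7, 0.3, 2.9, -0.000, 0.007, 0.002,
```

Emit:
carry_out(moves=[1.5,0,2,0,0.007,0,0,0,0,0,0,0,0,0,0,0,0,0])

```text
time: 6.7
position: [582.9, 67.1, 136.5]
tcp_rot: [-3.141, 0.0, -3.02]
force: [0.5, 0.3, -0.2]
grip_width: 39.8
```

Emit:
carry_out(moves=[0,0,0,0,0,0,0,0,0,0,0,0,0,0,0,0,0,0,0,0,0,0,0,0,0,0,0,0,0,0,0,0,0,0,0,0], hand=5)

```text
time: 7.2
position: [584.0, 67.2, 138.7]
tcp_rot: [-3.141, 0.004, -3.02]
force: [0.4, 0.1, -0.8]
grip_width: 15.8
```

Run:
```python
from pl import *
plan(rack_goal(582,67.5,134),stp=22)
c=r.read_camera("scene");crop(c,225,160,110,110,5,"pics/scene6.png")
```

```text
t 7.2 pos [584.   67.2 138.7] dist 5.1 rot [-0.     0.004  0.001] in tool [2.  0.5 4.7] n 1 F [ 0.4  0.1 -0.8] w 15.8
2.0, 0.5, 4.7, -0.000, 0.004, 0.001,
```

View pics/scene6.png

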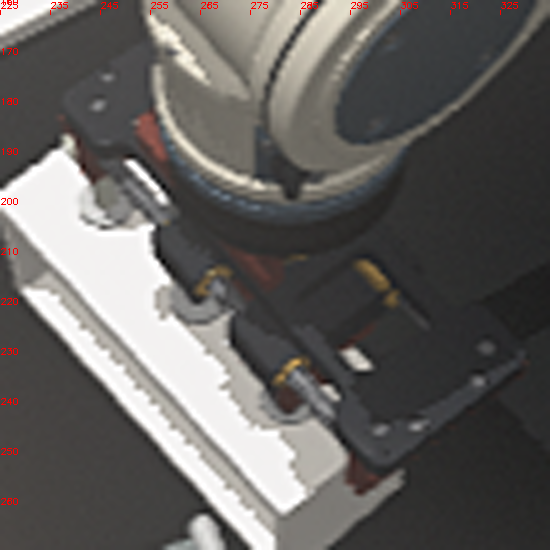

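Emit:
carry_out(moves=[0,0,-10,0,0,0,0,0,-25,0,0,0,0,0,-30,0,0,0,0,0,-30,0,0,0,0,0,-10,0,0,0,0,0,0,0,0,0])

```text
time: 7.75
position: [584.5, 67.5, 248.8]
tcp_rot: [-3.141, 0.005, -3.02]
force: [0.1, 0.5, -1.9]
grip_width: 15.5
```

Run:
```python
from pl import *
plan(panel_goal(0,0,160),stp=28)
c=r.read_camera("scene");crop(c,200,150,150,110,5,"pics/scene7.png")
```

```text
t 7.75 pos [584.5  67.5 248.8] dist 212.1 rot [ 0.08  -0.514  0.296] in tool [ -7.  209.   35.2] n 8 F [ 0.1  0.5 -1.9] w 15.5
-0.9, 26.1, 4.4, 0.010, -0.064, 0.037,
0.4, 26.2, 4.2, 0.010, -0.064, 0.037,
1.6, 26.2, 3.8, 0.010, -0.064, 0.037,
2.8, 26.1, 3.4, 0.010, -0.064, 0.037,
4.0, 26.0, 3.0, 0.010, -0.064, 0.037,
5.1, 25.9, 2.4, 0.010, -0.064, 0.037,
6.2, 25.7, 1.8, 0.010, -0.064, 0.037,
7.2, 25.5, 1.1, 0.010, -0.064, 0.037,
```

View pics/scene7.png

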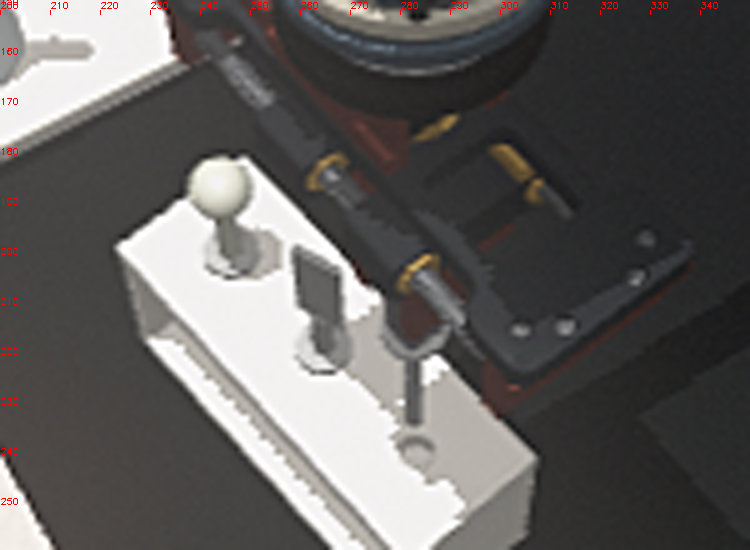

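Run:
```python
from pl import *
o,p,q=cur();c=load("scene4.npz")
for L in(115,120,124,126,130):print(L,proj(c,p+q.apply([0,0,L]))[0].round(1))
print("collar front? ",proj(c,p+q.apply([0,0,44]))[0], "hole",proj(c,w(RACK,(0,60,92)))[0])
```

```text
115 [281.1 231.6]
120 [281.  232.6]
124 [281.  233.4]
126 [281.  233.8]
130 [281.  234.6]
collar front?  [281.24797393 215.62372695] hole [282.35053827 239.21163505]
```

Emit:
carry_out(moves=[-1,26,4.5,0.01,-0.064,0.037,0.5,26,4,0.01,-0.064,0.037,1.5,26,4,0.01,-0.064,0.037,3,26,3.5,0.01,-0.064,0.037,4,26,3,0.01,-0.064,0.037,5,26,2.5,0.01,-0.064,0.037,6,26,2,0.01,-0.064,0.037,7,24,0,0.01,-0.064,0.037,0,0,0,0,0,0,0,0,0,0,0,0])

```text
time: 8.63
position: [560.1, 259.8, 198.4]
tcp_rot: [-3.126, 0.48, 2.977]
force: [-0.2, -0.0, -0.0]
grip_width: 16.2
```

Run:
```python
from pl import *
plan(panel_goal(0,0,160),stp=28)
for n in("scene","top"):
    c=r.read_camera(n);np.savez(n+"8.npz",**c)
s=load("scene8.npz");t=load("top8.npz");crop(s,275,280,110,110,5,"pics/scene8.png");crop(t,110,120,120,110,5,"pics/top8.png")
o,p,q=cur()
for L in(118,124,130):print(L,proj(s,p+q.apply([0,0,L]))[0].round(1),proj(t,p+q.apply([0,0,L]))[0].round(1))
```

```text
t 8.63 pos [560.1 259.8 198.4] dist 22.9 rot [-0.007 -0.043  0.015] in tool [-10.2  16.7 -12. ] n 1 F [-0.2 -0.  -0. ] w 16.2
-10.2, 16.7, -12.0, -0.007, -0.043, 0.015,
118 [318.4 323.7] [171.6 194.9]
124 [316.7 324.7] [172.3 194.3]
130 [315.1 325.8] [173.1 193.7]
```

View pics/scene8.png

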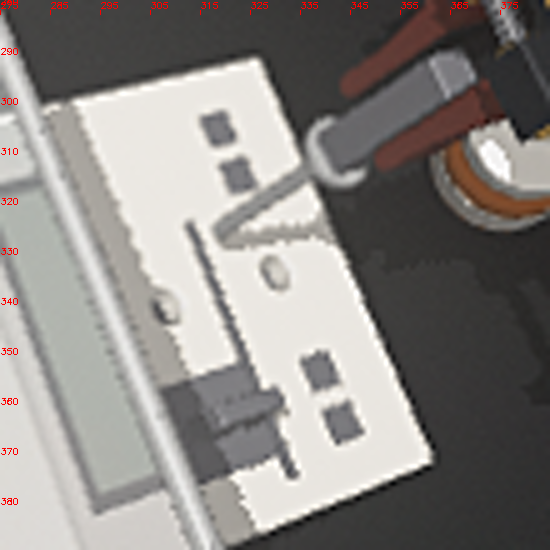

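View pics/top8.png

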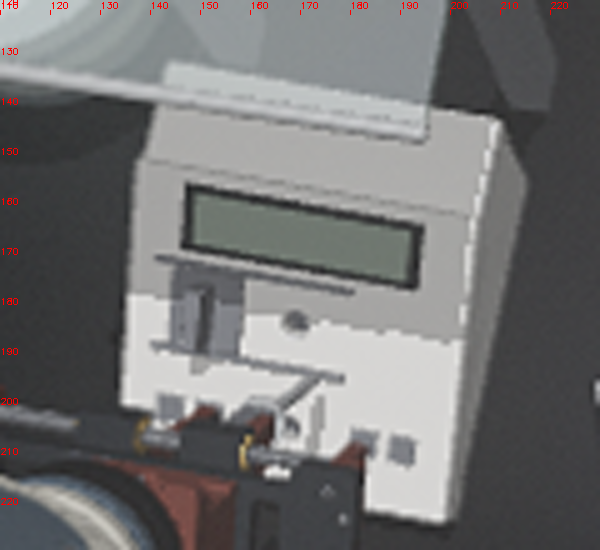

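Run:
```python
from pl import *
s=load("scene8.npz");t=load("top8.npz");o,p,q=cur()
a=.4
X,e=tri(s,(318.6-a,326.6-a),t,(173.6-a,195.0-a));print("tip",X,e,"in tool",q.inv().apply(X-p))
M,e=tri(s,(308-a,341-a),t,(169-a,184.0-a));print("mouth",M,e,pan(0,0,0))
for c,nm,x0,y0 in((s,"s",300,310),(t,"t",150,170)):
    im=cv2.resize(c["img"][y0:y0+40,x0:x0+40],None,fx=15,fy=15,interpolation=cv2.INTER_CUBIC)
    for L,col in((120,(0,0,255)),(124,(0,255,0)),(128,(255,0,0))):
        ring=[p+q.apply([3.5*np.cos(k),3.5*np.sin(k),L]) for k in np.linspace(0,6.28,24)]
        cv2.polylines(im,[((proj(c,ring)-[x0,y0]+.5)*15).astype(int)],True,col,1)
    ring=[pan(7*np.cos(k),7*np.sin(k),0) for k in np.linspace(0,6.28,24)]
    cv2.polylines(im,[((proj(c,ring)-[x0,y0]+.5)*15).astype(int)],True,(255,0,255),1)
    cv2.imwrite(f"pics/{nm}_tip.png",im)
```

```text
tip [616.59086069 248.49217629  82.2385168 ] [3.22843101] in tool [  3.87693725   1.11550728 129.77886164]
mouth [646.50466383 260.77878588  78.12462756] [1.31966226] [645.08450999 261.30009296  75.        ]
```

View pics/s_tip.png

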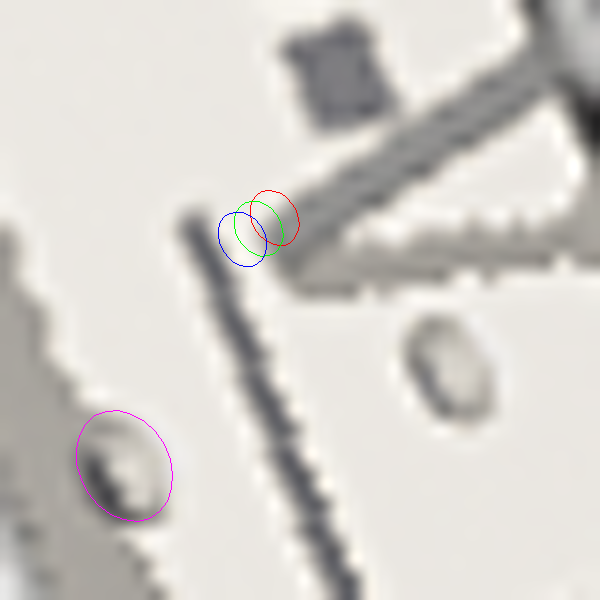

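View pics/t_tip.png

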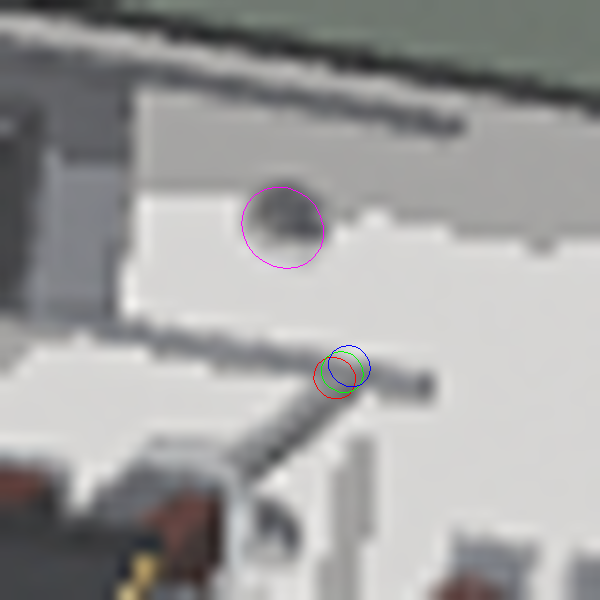

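Emit:
carry_out(moves=[-5,8,-5,0,-0.022,0.008,-5,8.5,-5,0,-0.021,0.007,0,0,0,0,0,0,0,0,0,0,0,0,0,0,0,0,0,0])

```text
time: 9.15
position: [569.6, 268.4, 211.7]
tcp_rot: [-3.131, 0.52, 2.955]
force: [0.1, 0.4, -0.7]
grip_width: 15.7
```

```bash
cat > tipview.py <<'E'
from pl import *
import sys
k=sys.argv[1];L0=float(sys.argv[2])
plan(panel_goal(0,0,160),stp=28)
o,p,q=cur();s=r.read_camera("scene");o2,p2,q2=cur();t=r.read_camera("top");o3,p3,_=cur();print(p,p2,p3)
np.savez(f"scene{k}.npz",**s);np.savez(f"top{k}.npz",**t)
for c,nm,p,q in((s,"s",p,q),(t,"t",p2,q2)):
    x0,y0=(proj(c,pan(-10,0,20))[0]-20).astype(int)
    im=cv2.resize(c["img"][y0:y0+40,x0:x0+40],None,fx=15,fy=15,interpolation=cv2.INTER_CUBIC)
    for L,col in((L0-4,(0,0,255)),(L0,(0,255,0)),(L0+4,(255,0,0))):
        ring=[p+q.apply([3.5*np.cos(k),3.5*np.sin(k),L]) for k in np.linspace(0,6.28,24)]
        cv2.polylines(im,[((proj(c,ring)-[x0,y0]+.5)*15).astype(int)],True,col,1)
    ring=[pan(7*np.cos(k),7*np.sin(k),0) for k in np.linspace(0,6.28,24)]
    cv2.polylines(im,[((proj(c,ring)-[x0,y0]+.5)*15).astype(int)],True,(255,0,255),1)
    print(nm,x0,y0);cv2.imwrite(f"pics/{nm}_tip{k}.png",im)
E
python3 tipview.py 9 124
```

```text
t 9.15 pos [569.6 268.4 211.7] dist 8.3 rot [-0.013 -0.004 -0.004] in tool [ 3.   6.6 -3.9] n 1 F [ 0.1  0.4 -0.7] w 15.7
3.0, 6.6, -3.9, -0.013, -0.004, -0.004,
[569.62149271 268.38450295 211.71531659] [569.55256838 268.21416815 211.65585461] [569.4835088  268.35990352 211.63393461]
s 297 315
t 145 170
```

View pics/s_tip9.png

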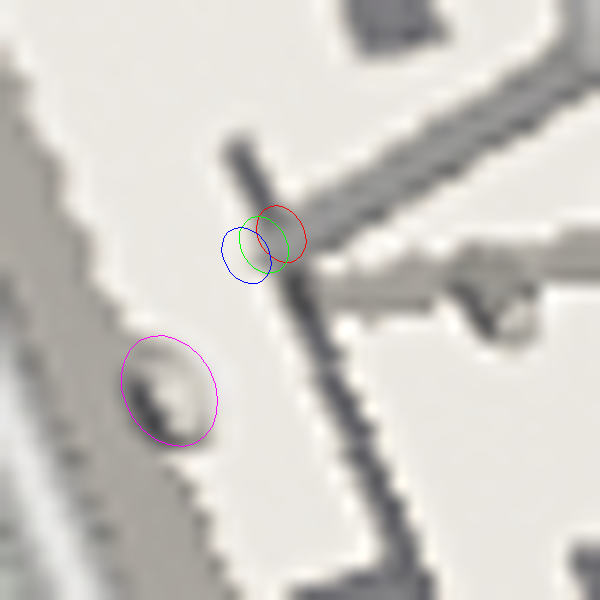

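View pics/t_tip9.png

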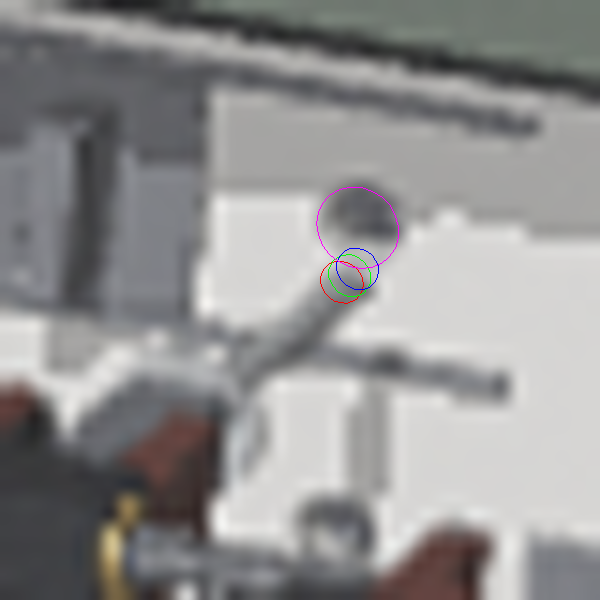

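Emit:
carry_out(moves=[1.5,3.5,7,-0.006,0,0,1.5,3.5,7,-0.006,0,0,0,0,7,0,0,0,0,0,0,0,0,0,0,0,0,0,0,0])

```text
time: 9.67
position: [579.3, 272.6, 188.7]
tcp_rot: [3.14, 0.518, 2.954]
force: [-0.2, 0.1, -1.4]
grip_width: 15.9
```

```bash
python3 tipview.py 10 122
```

```text
t 9.67 pos [579.3 272.6 188.7] dist 28.2 rot [-0.002 -0.006 -0.005] in tool [ -0.8   0.8 -28.2] n 2 F [-0.2  0.1 -1.4] w 15.9
-0.4, 0.4, -14.1, -0.001, -0.003, -0.003,
-0.4, 0.4, -14.1, -0.001, -0.003, -0.003,
[579.30774105 272.58115584 188.71416496] [579.14443681 272.54707026 188.64710123] [579.17148326 272.64617599 189.01955815]
s 297 315
t 145 170
```

View pics/s_tip10.png

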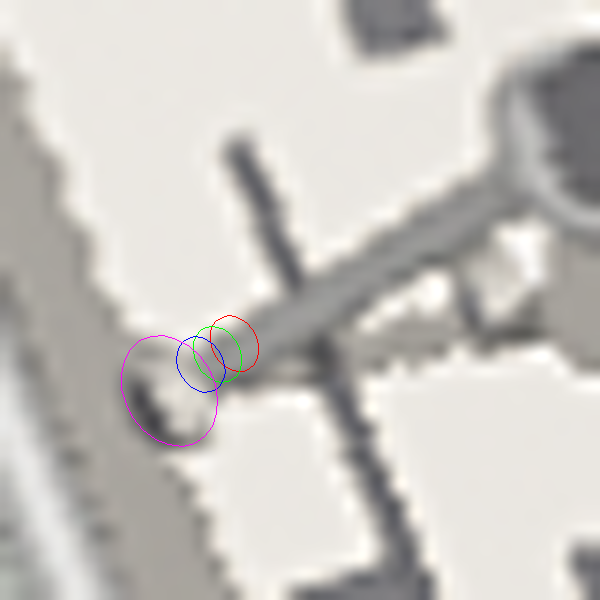

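View pics/t_tip10.png

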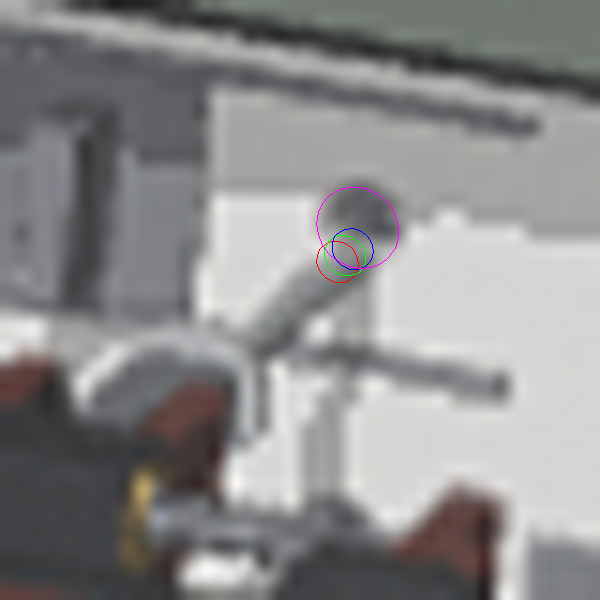

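Emit:
carry_out(moves=[-1.3,0.8,4,0,-0.005,-0.005,0,0,3,0,0,0,0,0,0,0,0,0,0,0,0,0,0,0])

```text
time: 10.1
position: [584.4, 273.0, 183.6]
tcp_rot: [-3.14, 0.524, 2.96]
force: [0.3, 1.1, 0.9]
grip_width: 16.3
```

```bash
python3 tipview.py 11 122
```

```text
t 10.1 pos [584.4 273.  183.6] dist 35.1 rot [-0.001  0.001  0.001] in tool [  0.8  -0.5 -35.1] n 2 F [0.3 1.1 0.9] w 16.3
0.4, -0.3, -17.6, -0.000, 0.000, 0.000,
0.4, -0.2, -17.6, -0.000, 0.000, 0.000,
[584.42071297 272.95134487 183.55618921] [584.37763854 272.92012593 183.57814483] [584.37724869 272.93228344 183.65779424]
s 297 315
t 145 170
```

View pics/s_tip11.png

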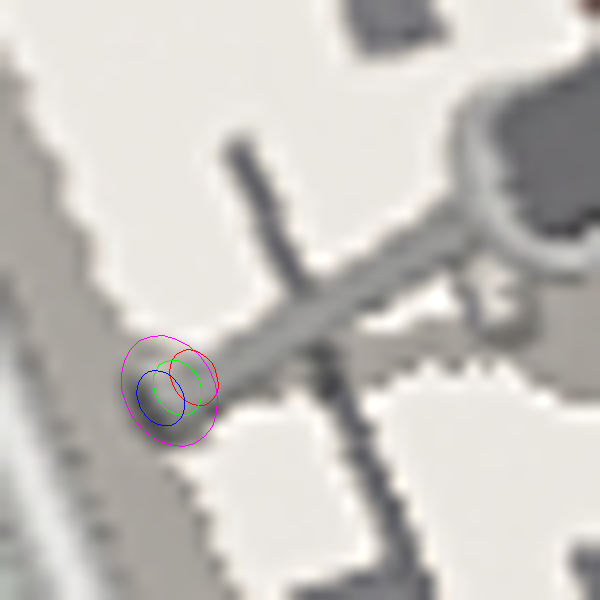

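View pics/t_tip11.png

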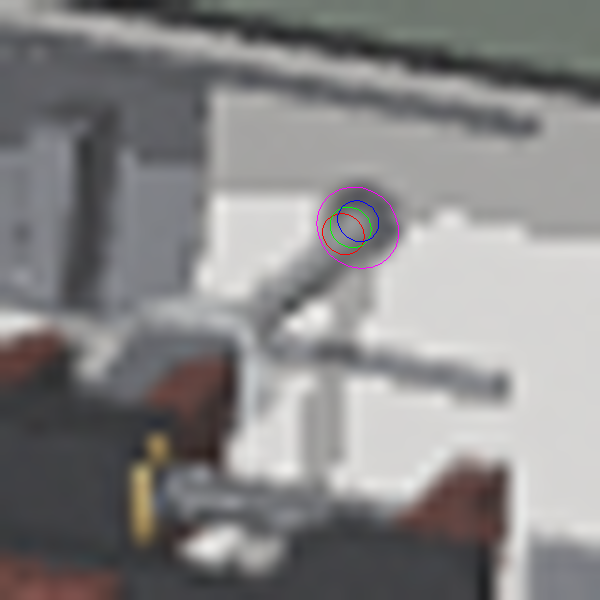

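Emit:
carry_out(moves=[0.5,-0.3,3,0,0,0,0,0,3,0,0,0,0,0,3,0,0,0,0,0,0,0,0,0,0,0,0,0,0,0])

```text
time: 10.62
position: [588.8, 271.9, 175.2]
tcp_rot: [-3.141, 0.525, 2.96]
force: [-0.1, 0.2, -0.5]
grip_width: 15.8
```

```bash
cat > st.py <<'E'
from pl import *
o,p,q=cur();d=CON[:3,:3].T@(p-CON[:3,3])-ZM;f=CON[:3,:3].T@o["force"]
print("t",round(o["time"],2),"u,y,n",(d@U).round(2),d[1].round(2),(d@N).round(2),"Fn",(f@N).round(2),"Fu",(f@U).round(2),"Fy",f[1].round(2),"rot",(q.inv()*panel_goal(0,0,0)[1]).as_rotvec().round(3),"w",round(o["grip_width"],1))
E
python3 st.py
```

```text
t 10.62 u,y,n 0.47 0.27 115.41 Fn -0.38 Fu -0.33 Fy 0.15 rot [-0.     0.001  0.001] w 15.8
```

Emit:
carry_out(moves=[0,0,2.5,0,0,0,0,0,2,0,0,0,0,0,0,0,0,0])

```text
time: 10.87
position: [591.2, 271.6, 171.3]
tcp_rot: [-3.141, 0.525, 2.96]
force: [-3.2, 0.7, 2.8]
grip_width: 15.6
```

```bash
python3 st.py
```

```text
t 10.87 u,y,n 0.63 0.34 110.89 Fn 4.09 Fu -1.4 Fy 0.09 rot [-0.     0.001  0.   ] w 15.6
```

Emit:
carry_out(moves=[0,0,1.5,0,0,0,0,0,0,0,0,0])

```text
time: 11.03
position: [591.8, 271.5, 170.2]
tcp_rot: [-3.141, 0.525, 2.96]
force: [-3.3, -0.7, 2.7]
grip_width: 15.9
```

```bash
python3 st.py
```

```text
t 11.03 u,y,n 0.62 0.38 109.52 Fn 3.91 Fu -1.33 Fy -1.25 rot [-0.     0.002  0.   ] w 15.9
```

Emit:
carry_out(moves=[0,0,1.5,0,0,0,0,0,0,0,0,0])

```text
time: 11.2
position: [592.3, 271.4, 169.6]
tcp_rot: [3.142, 0.526, 2.959]
force: [-4.8, -0.0, 4.5]
grip_width: 15.8
```

```bash
python3 st.py
```

```text
t 11.2 u,y,n 0.72 0.41 108.81 Fn 6.3 Fu -1.83 Fy -0.87 rot [-0.     0.002 -0.   ] w 15.8
```

Emit:
carry_out(moves=[0,0,1.5,0,0,0,0,0,0,0,0,0])

```text
time: 11.37
position: [592.4, 271.4, 169.7]
tcp_rot: [3.141, 0.526, 2.959]
force: [-3.9, -0.6, 2.5]
grip_width: 16.3
```

```bash
python3 st.py
```

```text
t 11.37 u,y,n 0.86 0.43 108.83 Fn 4.06 Fu -1.99 Fy -1.31 rot [-0.     0.003 -0.001] w 16.3
```

Emit:
carry_out(moves=[0,0,1.5,0,0,0,0,0,0,0,0,0])

```text
time: 11.53
position: [592.4, 271.4, 169.7]
tcp_rot: [3.141, 0.527, 2.958]
force: [-3.6, -0.4, 2.4]
grip_width: 15.8
```

```bash
python3 st.py
```

```text
t 11.53 u,y,n 0.85 0.4 108.85 Fn 3.77 Fu -1.83 Fy -1.01 rot [-0.     0.003 -0.001] w 15.8
```

Emit:
carry_out(moves=[0,0,1.5,0,0,0,0,0,0,0,0,0])

```text
time: 11.7
position: [592.4, 271.4, 169.7]
tcp_rot: [3.141, 0.528, 2.957]
force: [-4.5, 0.6, 2.4]
grip_width: 15.9
```

```bash
python3 st.py
```

```text
t 11.7 u,y,n 0.85 0.41 108.86 Fn 4.36 Fu -2.66 Fy -0.19 rot [-0.     0.004 -0.002] w 15.9
```

Emit:
carry_out(moves=[0,0,1,0,0,0,0,0,1,0,0,0,0,0,1,0,0,0,0,0,1,0,0,0,0,0,1,0,0,0,0,0,1,0,0,0,0,0,1,0,0,0,0,0,1,0,0,0,0,0,1,0,0,0,0,0,1,0,0,0])

```text
time: 12.53
position: [592.4, 271.5, 169.2]
tcp_rot: [3.139, 0.531, 2.953]
force: [-11.1, 0.1, 12.6]
grip_width: 16.0
```

```bash
python3 st.py
```

```text
t 12.53 u,y,n 0.59 0.5 108.44 Fn 16.34 Fu -3.19 Fy -1.87 rot [-0.001  0.007 -0.005] w 16.0
```

Emit:
carry_out(moves=[0,0,1,0,0,0,0,0,1,0,0,0,0,0,1,0,0,0,0,0,1,0,0,0,0,0,1,0,0,0,0,0,1,0,0,0,0,0,1,0,0,0,0,0,1,0,0,0])

```text
time: 13.2
position: [592.0, 271.6, 169.0]
tcp_rot: [3.138, 0.534, 2.95]
force: [-11.4, -1.4, 13.7]
grip_width: 16.2
```

```bash
python3 st.py
python3 - <<'E'
from pl import *
for n in("scene","top"):
    c=r.read_camera(n);np.savez(n+"12.npz",**c)
s=load("scene12.npz");t=load("top12.npz");crop(s,275,280,110,110,5,"pics/scene12.png");crop(t,110,120,120,110,5,"pics/top12.png")
E
```

```text
t 13.2 u,y,n 0.23 0.53 108.46 Fn 17.34 Fu -2.64 Fy -3.47 rot [-0.001  0.01  -0.008] w 16.2
```

View pics/scene12.png

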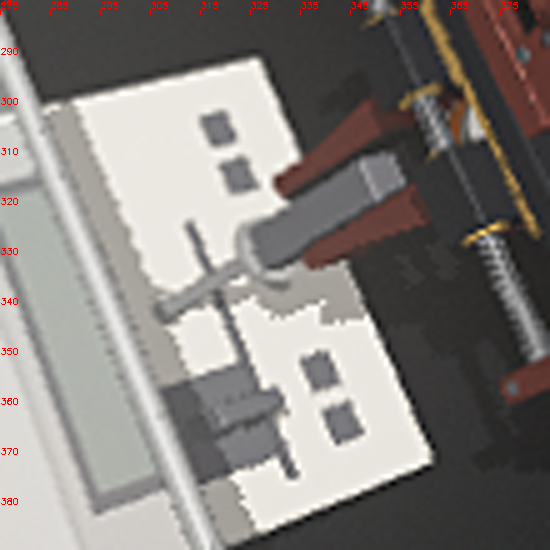

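Emit:
carry_out(moves=[0,0,0,0,0,0,0,0,-3,0,0,0,0,0,-5,0,0,0,0,0,-10,0,0,0,0,0,-15,0,0,0,0,0,-15,0,0,0,0,0,0,0,0,0,0,0,0,0,0,0])

```text
time: 13.97
position: [566.0, 276.5, 213.7]
tcp_rot: [3.137, 0.533, 2.95]
force: [0.6, 0.3, -0.7]
grip_width: 15.7
```

```bash
python3 st.py; python3 tipview.py 13 126; python3 -c "
from pl import *
plan(rack_goal(582,67.5,250),stp=28)"
```

```text
t 13.97 u,y,n -0.39 0.63 160.36 Fn -0.91 Fu 0.1 Fy 0.43 rot [-0.     0.01  -0.008] w 15.7
t 13.97 pos [566.  276.5 213.7] dist 0.8 rot [-0.     0.01  -0.008] in tool [-0.4 -0.6  0.4] n 1 F [ 0.6  0.3 -0.7] w 15.7
-0.4, -0.6, 0.4, -0.000, 0.010, -0.008,
[566.0097078  276.49778398 213.67458238] [566.22940797 276.54155598 213.66485644] [566.20772191 276.33561214 213.13456569]
s 297 315
t 145 170
t 14.07 pos [566.2 276.3 213.1] dist 212.7 rot [-0.079  0.529 -0.303] in tool [ -66.2 -202.    -4.5] n 8 F [ 0.1 -0.2 -0.4] w 15.8
-8.3, -25.3, -0.6, -0.010, 0.066, -0.038,
-7.3, -25.5, -1.3, -0.010, 0.066, -0.038,
-6.2, -25.8, -2.0, -0.010, 0.066, -0.038,
-5.0, -26.0, -2.7, -0.010, 0.066, -0.038,
-3.9, -26.1, -3.2, -0.010, 0.066, -0.038,
-2.6, -26.2, -3.7, -0.010, 0.066, -0.038,
-1.4, -26.2, -4.1, -0.010, 0.066, -0.038,
-0.1, -26.2, -4.4, -0.010, 0.066, -0.038,
```

View pics/s_tip13.png

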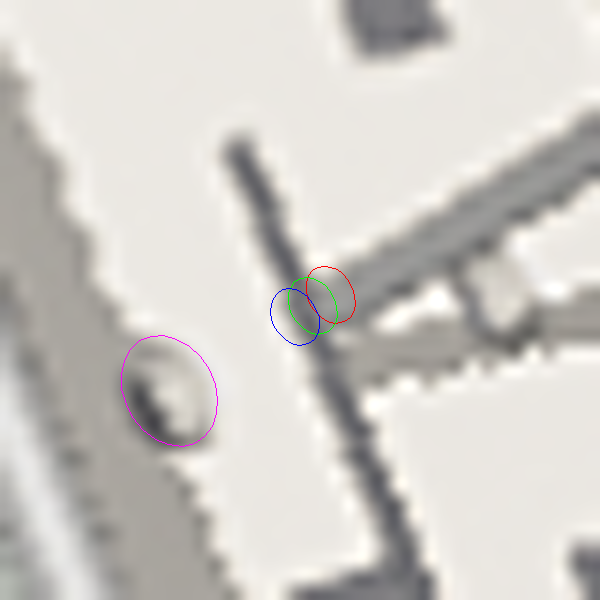

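Emit:
carry_out(moves=[-8,-25,-4,-0.01,0.066,-0.038,-7,-25.5,-4,-0.01,0.066,-0.038,-6,-26,-4,-0.01,0.066,-0.038,-5,-26,-4,-0.01,0.066,-0.038,-4,-26,-4,-0.01,0.066,-0.038,-2.5,-26,-4,-0.01,0.066,-0.038,-1.5,-26,-4,-0.01,0.066,-0.038,0,-25,-4,-0.01,0.066,-0.038,0,0,0,0,0,0,0,0,0,0,0,0])

```text
time: 14.9
position: [572.5, 78.7, 249.2]
tcp_rot: [-3.136, 0.021, -3.037]
force: [-0.0, 0.0, -0.7]
grip_width: 15.5
```

```bash
python3 -c "
from pl import *
plan(rack_goal(583,68,245),stp=28)"
```

```text
t 14.9 pos [572.5  78.7 249.2] dist 15.6 rot [-0.006  0.021 -0.016] in tool [ -9.2 -11.8   4.4] n 1 F [-0.   0.  -0.7] w 15.5
-9.2, -11.8, 4.4, -0.006, 0.021, -0.016,
```

Emit:
carry_out(moves=[-5,-6,0,-0.006,0.02,-0.016,-4,-6,0,0,0,0,0,0,0,0,0,0,0,0,0,0,0,0])

```text
time: 15.23
position: [582.0, 68.2, 246.1]
tcp_rot: [-3.14, -0.001, -3.024]
force: [-0.1, -0.3, -0.7]
grip_width: 16.3
```

```bash
cat > rk.py <<'E'
from pl import *
import sys
k=sys.argv[1]
plan(rack_goal(583.5,67.5,245),stp=28)
o,p,q=cur();s=r.read_camera("scene");o2,p2,q2=cur();t=r.read_camera("top")
for c,nm,p,q in((s,"s",p,q),(t,"t",p2,q2)):
    x0,y0=(proj(c,w(RACK,(0,60,92)))[0]-22).astype(int)
    im=cv2.resize(c["img"][y0:y0+44,x0:x0+44],None,fx=14,fy=14,interpolation=cv2.INTER_CUBIC)
    for L,col in((122,(0,0,255)),(126,(255,0,0))):
        ring=[p+q.apply([3.5*np.cos(k),3.5*np.sin(k),L]) for k in np.linspace(0,6.28,24)]
        cv2.polylines(im,[((proj(c,ring)-[x0,y0]+.5)*14).astype(int)],True,col,1)
    ring=[w(RACK,(7*np.cos(k),60+7*np.sin(k),92))[0] for k in np.linspace(0,6.28,24)]
    cv2.polylines(im,[((proj(c,ring)-[x0,y0]+.5)*14).astype(int)],True,(255,0,255),1)
    cv2.imwrite(f"pics/{nm}_rk{k}.png",im)
E
python3 rk.py 1
```

```text
t 15.23 pos [582.   68.2 246.1] dist 1.9 rot [-0.001 -0.001 -0.002] in tool [-1.4 -0.8  1.1] n 1 F [-0.1 -0.3 -0.7] w 16.3
-1.4, -0.8, 1.1, -0.001, -0.001, -0.002,
```

View pics/s_rk1.png

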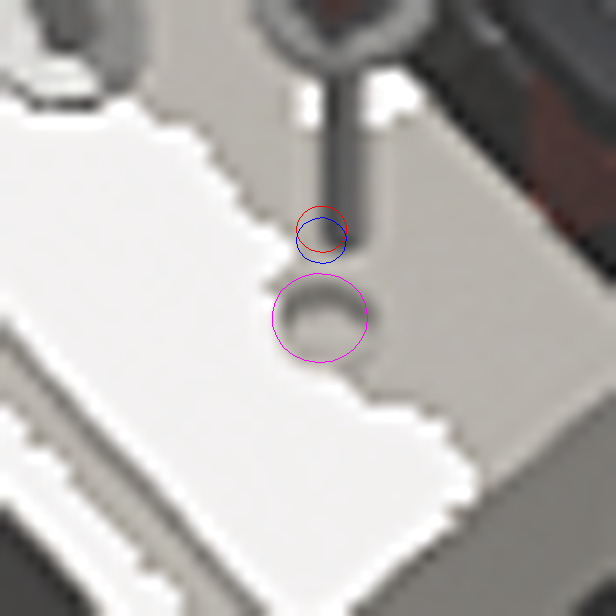

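View pics/t_rk1.png

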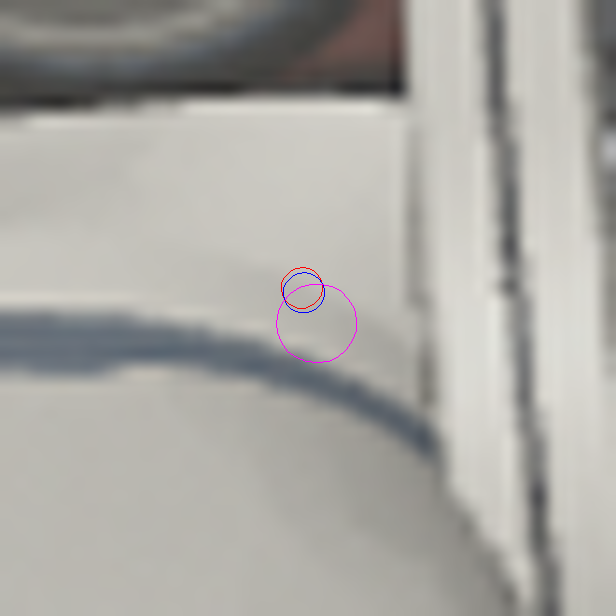

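Emit:
carry_out(moves=[-2.3,-0.7,0,0,0,0,0,0,12,0,0,0,0,0,0,0,0,0,0,0,0,0,0,0])

```text
time: 15.67
position: [583.4, 69.8, 233.1]
tcp_rot: [-3.14, 0.0, -3.021]
force: [0.3, 0.1, -1.9]
grip_width: 15.8
```

```bash
python3 rk.py 2
```

```text
t 15.67 pos [583.4  69.8 233.1] dist 12.1 rot [-0.001  0.     0.   ] in tool [  0.1  -2.3 -11.9] n 1 F [ 0.3  0.1 -1.9] w 15.8
0.1, -2.3, -11.9, -0.001, 0.000, 0.000,
```

View pics/s_rk2.png

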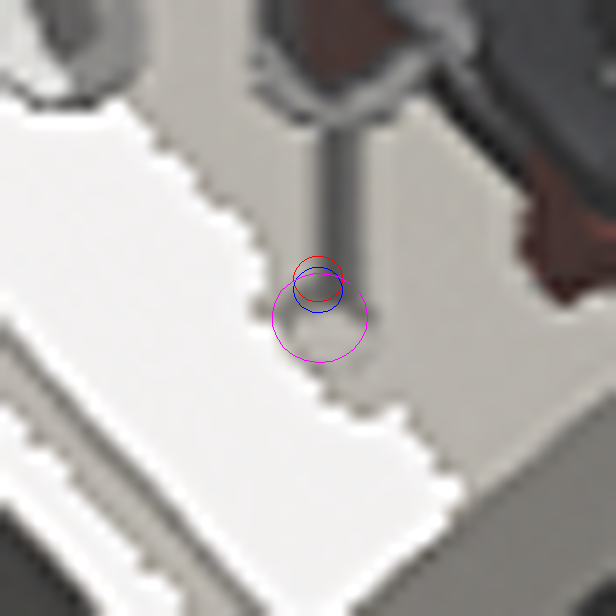

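Emit:
carry_out(moves=[-0.7,-2.5,2,0,0,0,0,0,0,0,0,0,0,0,0,0,0,0])

```text
time: 16.02
position: [584.3, 67.0, 231.1]
tcp_rot: [-3.14, -0.0, -3.021]
force: [-0.0, -0.2, -0.8]
grip_width: 16.2
```

```bash
python3 rk.py 3
```

```text
t 16.02 pos [584.3  67.  231.1] dist 13.9 rot [-0.001 -0.     0.   ] in tool [  0.8   0.6 -13.9] n 1 F [-0.  -0.2 -0.8] w 16.2
0.8, 0.6, -13.9, -0.001, -0.000, 0.000,
```

View pics/s_rk3.png

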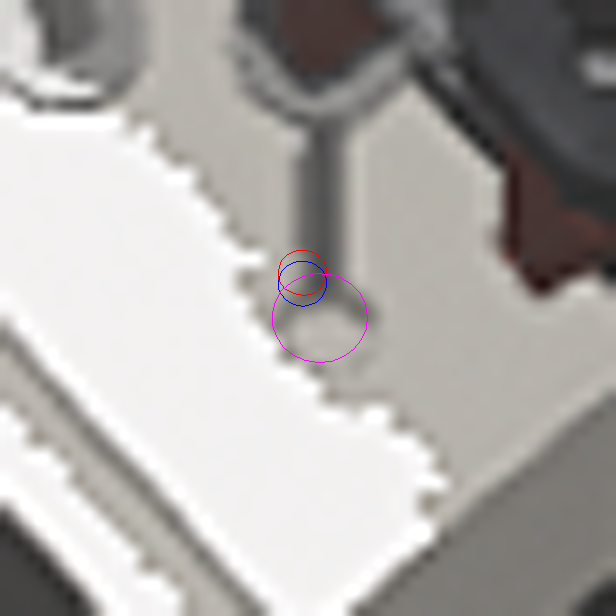

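Emit:
carry_out(moves=[0,0,8,0,0,0,0,0,8,0,0,0,0,0,8,0,0,0,0,0,0,0,0,0])

```text
time: 16.45
position: [584.5, 66.9, 205.2]
tcp_rot: [-3.14, 0.001, -3.022]
force: [-0.6, -1.3, -1.3]
grip_width: 15.6
```

```bash
python3 rk.py 4
```

```text
t 16.45 pos [584.5  66.9 205.2] dist 39.8 rot [-0.001  0.001 -0.   ] in tool [  0.9   0.7 -39.8] n 2 F [-0.6 -1.3 -1.3] w 15.6
0.4, 0.3, -19.9, -0.001, 0.001, -0.000,
0.4, 0.3, -19.9, -0.001, 0.001, -0.000,
```

View pics/s_rk4.png

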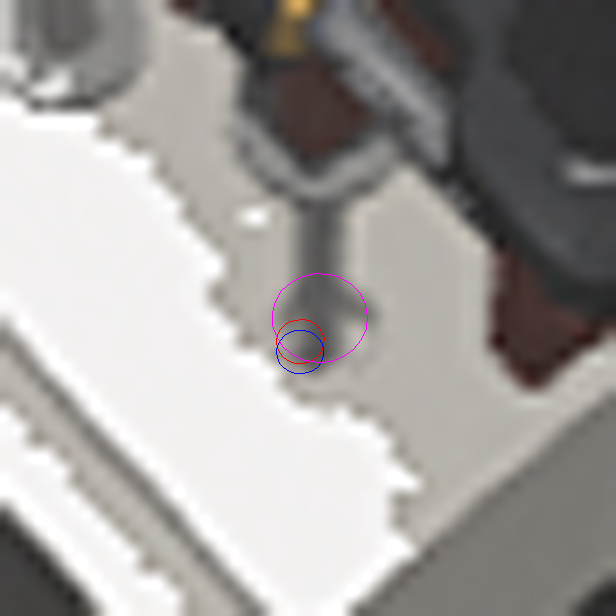

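Emit:
carry_out(moves=[-0.3,0.4,12,0,0,0,0,0,14,0,0,0,0,0,14,0,0,0,0,0,12,0,0,0,0,0,0,0,0,0])

```text
time: 16.97
position: [585.9, 67.8, 151.4]
tcp_rot: [-3.141, 0.004, -3.022]
force: [-0.5, -0.3, -0.9]
grip_width: 15.7
```

```bash
python3 rk.py 5
```

```text
t 16.97 pos [585.9  67.8 151.4] dist 93.7 rot [-0.001  0.004 -0.   ] in tool [  2.   -0.1 -93.6] n 4 F [-0.5 -0.3 -0.9] w 15.7
0.5, -0.0, -23.4, -0.000, 0.001, -0.000,
0.5, -0.0, -23.4, -0.000, 0.001, -0.000,
0.6, -0.0, -23.4, -0.000, 0.001, -0.000,
0.6, -0.0, -23.4, -0.000, 0.001, -0.000,
```

Emit:
carry_out(moves=[1.6,0,4,0,0.003,0,0,0,3,0,0,0,0,0,2,0,0,0,0,0,0,0,0,0])

```text
time: 17.4
position: [587.3, 67.9, 145.8]
tcp_rot: [-3.14, 0.008, -3.022]
force: [-0.8, -0.6, -1.0]
grip_width: 16.0
```

Emit:
carry_out(moves=[0,0,1.5,0,0,0,0,0,0,0,0,0])

```text
time: 17.57
position: [587.4, 67.9, 144.7]
tcp_rot: [-3.141, 0.008, -3.022]
force: [-0.0, -0.2, -1.5]
grip_width: 15.7
```

Emit:
carry_out(moves=[0,0,1.5,0,0,0,0,0,0,0,0,0])

```text
time: 17.73
position: [587.4, 67.9, 143.4]
tcp_rot: [-3.141, 0.008, -3.022]
force: [-0.8, 0.5, -0.7]
grip_width: 15.7
```

Emit:
carry_out(moves=[0,0,1.5,0,0,0,0,0,0,0,0,0])

```text
time: 17.9
position: [587.4, 67.9, 141.9]
tcp_rot: [-3.141, 0.008, -3.022]
force: [0.4, -0.6, -1.1]
grip_width: 15.8
```

Emit:
carry_out(moves=[3,0,0,0,0.008,0,0,0,0,0,0,0,0,0,0,0,0,0])

```text
time: 18.15
position: [584.5, 67.5, 141.9]
tcp_rot: [-3.14, 0.0, -3.022]
force: [0.2, -0.9, -0.6]
grip_width: 16.2
```

Emit:
carry_out(moves=[0,0,1.5,0,0,0,0,0,0,0,0,0])

```text
time: 18.32
position: [584.7, 67.5, 140.4]
tcp_rot: [-3.14, 0.001, -3.022]
force: [-0.4, 0.4, -0.5]
grip_width: 16.2
```

Emit:
carry_out(moves=[0,0,1.5,0,0,0,0,0,0,0,0,0])

```text
time: 18.48
position: [584.8, 67.5, 138.8]
tcp_rot: [-3.14, 0.001, -3.022]
force: [-0.1, 0.2, 0.2]
grip_width: 15.9
```

```bash
python3 rk.py 6
```

```text
t 18.48 pos [584.8  67.5 138.8] dist 106.2 rot [-0.001  0.001 -0.   ] in tool [   1.2    0.  -106.2] n 4 F [-0.1  0.2  0.2] w 15.9
0.3, 0.0, -26.6, -0.000, 0.000, -0.000,
0.3, 0.0, -26.6, -0.000, 0.000, -0.000,
0.3, 0.0, -26.6, -0.000, 0.000, -0.000,
0.3, 0.0, -26.6, -0.000, 0.000, -0.000,
```

View pics/s_rk6.png

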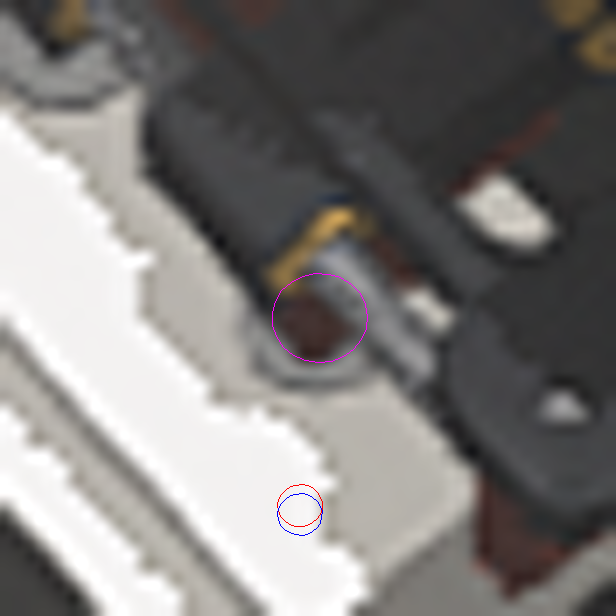

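Collar sits around the hole at plate level, force just turning positive. A little more descent until contact, then release.

Emit:
carry_out(moves=[0,0,1,0,0,0,0,0,0,0,0,0])

```text
time: 18.75
position: [585.3, 67.5, 138.5]
tcp_rot: [-3.14, 0.002, -3.022]
force: [0.4, -0.2, -0.2]
grip_width: 15.9
```

Emit:
carry_out(moves=[0,0,1,0,0,0,0,0,0,0,0,0])

```text
time: 18.92
position: [585.6, 67.6, 138.6]
tcp_rot: [-3.14, 0.003, -3.022]
force: [-0.1, 0.3, -1.9]
grip_width: 15.8
```

Emit:
carry_out(moves=[0,0,1,0,0,0,0,0,0,0,0,0])

```text
time: 19.08
position: [586.0, 67.6, 138.5]
tcp_rot: [-3.14, 0.004, -3.022]
force: [-0.4, -0.0, -0.0]
grip_width: 15.5
```

Emit:
carry_out(moves=[0,0,0,0,0,0,0,0,0,0,0,0,0,0,0,0,0,0], hand=36)

```text
time: 19.33
position: [586.2, 67.6, 138.2]
tcp_rot: [-3.14, 0.004, -3.022]
force: [1.0, 0.2, -0.1]
grip_width: 32.2
```

Emit:
carry_out(moves=[0,0,-10,0,0,0,0,0,-15,0,0,0,0,0,-25,0,0,0,0,0,-30,0,0,0,0,0,-30,0,0,0,0,0,0,0,0,0])

```text
time: 19.83
position: [584.2, 67.6, 252.6]
tcp_rot: [-3.14, -0.002, -3.022]
force: [1.1, 0.4, 0.8]
grip_width: 36.2
```

Run:
```python
from pl import *
o,p,q=cur();print(p)
c=r.read_camera("scene");np.savez("scene20.npz",**c);crop(c,200,150,150,110,5,"pics/scene20.png")
```

```text
[584.18434867  67.565327   252.55926869]
```

View pics/scene20.png

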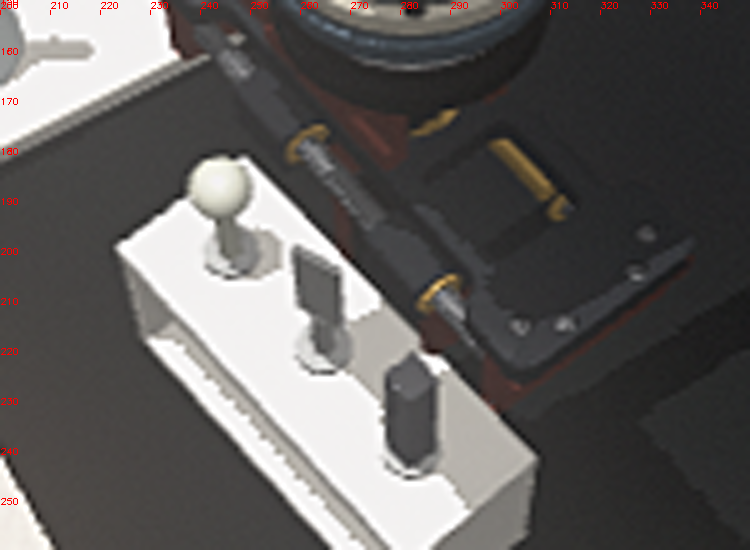

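Emit:
carry_out(moves=[20,0,-10,0,0,0,35,0,-5,0,0,0,35,0,0,0,0,0,35,0,0,0,0,0,25,0,0,0,0,0,0,0,0,0,0,0,0,0,0,0,0,0])

```text
time: 20.47
position: [425.3, 48.6, 262.1]
tcp_rot: [-3.141, -0.01, -3.022]
force: [1.1, 0.5, 0.1]
grip_width: 36.1
```

Run:
```python
from pl import *
o,p,q=cur();print(p,o["force"],np.abs(o["dq"]).max())
for n in("scene","top"):
    c=r.read_camera(n);np.savez(n+"21.npz",**c);cv2.imwrite(f"pics/{n}21.png",c["img"])
s=load("scene21.npz");crop(s,210,170,160,110,5,"pics/scene21r.png");crop(s,280,280,110,110,5,"pics/scene21c.png")
print("top of stylus",deproj(s,(282.5,225.5)))
print([proj(s,pan(-15,y,25))[0].round(1).tolist() for y in(37,41,45)],"tab at q=37,41,45")
```

```text
[425.3415605   48.61377764 262.05968513] [1.06518547 0.45638817 0.0504721 ] 0.057145783106948934
top of stylus [583.70180771  70.63419491 166.16767953]
[[329.1, 353.6], [330.0, 355.8], [330.9, 357.9]] tab at q=37,41,45
```

View pics/scene21.png

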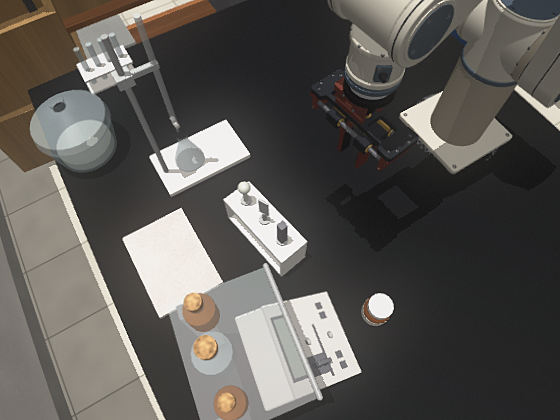

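View pics/scene21c.png

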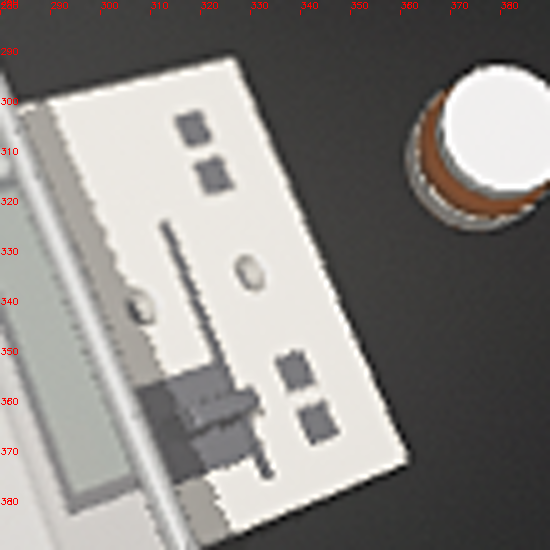

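View pics/scene21r.png

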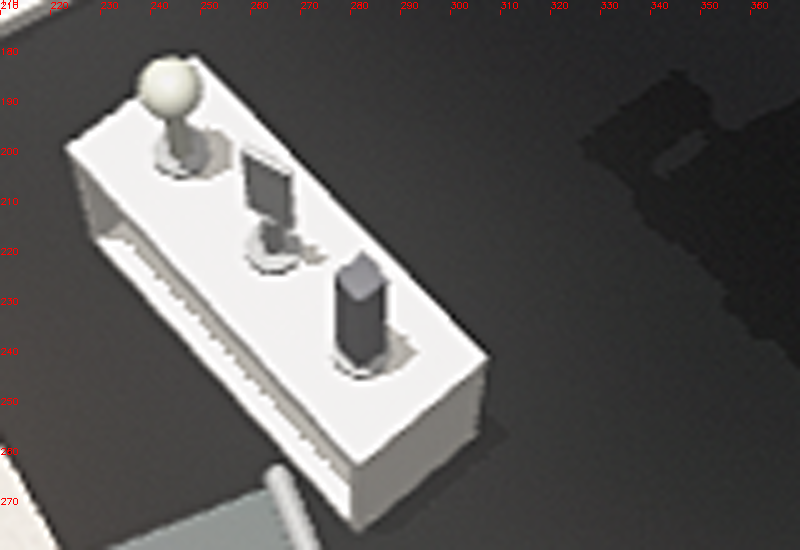

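Emit:
carry_out(moves=[0,0,0,0,0,0,0,0,0,0,0,0,0,0,0,0,0,0])

```text
time: 20.82
position: [429.3, 49.0, 261.7]
tcp_rot: [-3.141, -0.009, -3.022]
force: [-0.2, -0.6, -0.2]
grip_width: 36.2
```

```bash
python3 -c "
from plant import r
print(r.job_done())"
```

```text
the job is handed in; nothing more can be done
None
```

The job is handed in at about 21 s of the 72 s allowed. No verdict came back, so the results below are my own checks.

- **Shutter:** I pushed it left to its end stop. The last pictures show the tab at about 41–45 mm, with the zero well uncovered.
- **Zero button:** I put the stylus tip in the upper well and pressed until it stopped moving. The force first read about 4 N, as the spring should, then rose to about 17 N with only 0.4 mm more travel. I take that as the hard stop. I held it there for about 1.5 s or more. The button's depth can't be seen directly, so "fully down" comes from force and position.
- **Stylus:** It is back in its own hole. It seated at the same gripper height as when I picked it up (138.5 against 138.7 mm), and its top measures 166 mm, as it should when upright.
- **Everything else:** The flask, jar, spatula and pestle look unmoved in the pictures. The stylus never went near the lower button. The gripper is empty and clear of everything.

**Disagreement:** Early pictures suggested the stylus reached about 4 mm less past the gripper than I worked out from the grasp height. I put this down to the stylus sitting about 2 mm off-centre between the pads. Later views over the rack showed that offset. The tip stayed within the well's clearance.

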